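# Serve walnuts with the hand scoop

## Robot

A 6-joint arm with a two-finger parallel gripper is mounted at the origin on the work surface. World frame = base frame: x ahead of the robot, y to its left, z up, the work surface at z = 0. Lengths are in m, angles in rad, forces in N, time in s.
With the tool pointing down it reaches from about 0.275 to 0.825 m from the base axis. Payload 4.9 kg.
Tool frame: the origin (TCP) lies at the very end of the fingers, on their centre line; the grasp point (between the pads) lies 19 mm behind it; z points along the fingers, y is the line along which they close (so a half turn about z gives the same grasp; the last joint's range is limited). The gripper opens to 85 mm and grips with 20 to 120 N. Pads are 22 mm wide; open, the fingers measure 114 mm over their backs; the gripper's body (76 mm by 85 mm) begins 54 mm behind the grasp point. The pads swing forward as they close: fully open they stand 13 mm farther back than shut.
Start: joints at [-1.3, 0.326, -0.193, 1.052, 0, 1.437], TCP at [0.217, -0.506, 0.231] pointing down, gripper open.
Joint ranges: [-2.65, 2.65], [-0.97, 1.79], [-1.3, 1.35], [-1.93, 2.1], [-1.47, 1.37], [-3.14, 3.14]. Speed limits (rad/s): [2.57, 2.57, 3.14, 3.14, 3.14, 3.14].

## Interface

Orientations are given as a unit quaternion [w, x, y, z].
In Python, from rig import bot gives the robot as it stands.
- The arm moves only by the tool jog_arm, never from a script. Its argument "increments" is a list of rows, each an object of numbers: "hand": the gripper's target within -1 to 1 (fully open at 1, half-way at 0, shut at -1); "dx", "dy", "dz": the shift along the tool's x, y, z in cm; "ax", "ay", "az": the turn, a rotation vector about the tool's x, y, z in rad. In form: [{"hand": .., "dx": .., "dy": .., "dz": .., "ax": .., "ay": .., "az": ..}, ...]. A call has 1 to 20 rows; each row is the pose to reach, as a shift and turn from the pose commanded when the call began, along the tool's axes at that moment; what a row does not reach only later rows make up. A row lasts 1/8 s, in which the tool goes at most 62.5 mm and 10.7 degrees, less where a joint would pass 70% of its speed; a pose out of reach is approached as far as the arm can. A call with a gripper value outside its range is refused whole. The fingers move at their own pace and stop on an object; "force" is the grip in N (left out, the last holds). Time passes only in rows, so rows that repeat a pose let the fingers close. It gives the time, the measured TCP pose, the force, the opening and the grip force at its end, in the units of the state.
- bot.get_obs(): the state, without advancing time (a new reading comes with each control period).
- bot.capture(name): name is "side" or "top"; returns a dict with "image" (420x560x3 uint8, blue, green, red), "mtx" (3x3 intrinsics, pixels), "k1" (the pictures are not rectified: a ray, as slopes to the right and down, at radius r is drawn at 1 + k1 r^2 times it, then the intrinsics apply), "rvec" (rotation vector, rad) and "tvec" (3), from world to camera coordinates, as OpenCV has them. Camera axes: x right, y down, z forward; pixel columns grow to the right and rows downward; lengths in m; the calibration is good to about 2 mm. A picture is of the moment at which its call begins. There is no depth.
- bot.hand_in(): hands the job in; it is judged then, once.
The state is a dict: "time_s": time; "qpos": joint angles; "qvel": joint speeds; "joint_efforts": joint torques, N m; "ee_pos": TCP position; "orientation": TCP orientation; "force": force on the tool from outside, world axes, zero at the start; "ft_torque": the same for the moment, N m; "width": finger opening in m; "gripper_force": force on a finger pad.
Only numpy, scipy, OpenCV 4.12 (cv2) and the standard library are available. Lean on these libraries where they do the work, as an engineer would, in place of code of your own. Each camera call takes 0.05 s, during which the arm holds its last target. There are 200 camera calls.

## Task

Take the red scoop that stands on its back in the grey drip tray, set it down level on its base in the middle of the cork mat and let go, then take it again by the handle so that you can dig and tip with it. Scoop walnuts from the wooden tray and tip at least three of them into the blue bowl, never touching a nut with the gripper and spilling none (leftovers stay in the wooden tray). Finally set the scoop back on its base in the middle of the mat and let go, leaving the bowl standing in its place and the other things on the table undisturbed.

Things in the scene. Friction and masses are not known exactly. Their poses are not given: they have to be found in the camera images.
- scoop_handle (a point): Grip point on the black handle of the red dustpan-shaped scoop (0.16 kg). Scoop axes: +z the way its open mouth faces, +x up when it stands on its base, y across. At the start it is upended on its back plate, mouth (+z) straight up. The handle is a bar 16 mm thick (y) by 22, leaning 20 degrees forward over the floor. This point is 122 mm up (x) from the base, 32 forward (z) of the back.
- scoop_base (a point): Centre of the underside of the scoop's floor, 59 mm forward of the outer face of its back plate; same axes as scoop_handle. The flat floor is 112 mm wide (y), 118 long, 3 thick (2 at the lip); side walls 42 high over the rear 92; back plate 112 wide, 78 high, 4 thick. The handle starts above the back plate; its free part lies 81 to 160 mm up. Centre of mass about 35 up, 35 forward of the back.
- scoop_lip (a point): Middle of the scoop's thin front lip, on its underside, 118 mm forward of the back plate's outer face (same axes as scoop_handle).
- nut_tray: Fixed wooden tray, 142 (x) x 270 (y) mm, 46 high, walls, floor 6 thick, inside 130 x 258; origin at the centre of its underside, on table. The walls are 82 high beyond y = +45; inside the +y end a slope rises at 40 degrees from the flat floor at y = +89 mm. At the start the nuts lie in the +y half (centres from y = +13 to +82); the -y half is empty. The scoop fits between the side walls, 9 mm to spare each side, mouth facing +y.
- bowl: Loose blue ceramic bowl, rim 144 mm across, 70 high, wall 5, 0.38 kg, open upward; origin at the centre of its underside, on the table.
- mat: Fixed cork mat 180 (x) x 140 (y) x 4 mm; origin at the centre of its underside, on the table.
- drip_tray: Fixed grey plastic drip tray 190 (x) x 150 (y) mm, rim 14 high, floor 4 thick; origin at the centre of its underside, on the table. The upended scoop stands on its floor.
- tumbler_center (a point): Centre of a closed dark steel mug standing upright, 80 mm across, 134 high, its handle reaching 71 mm out along its +y. Bystander.
- spice_jar_center (a point): Centre of an amber jar standing upright, 52 mm across, 95 high. Bystander.
- phone: Black phone lying flat, 150 x 72 x 9 mm. Origin under its centre. Bystander.
- remote: White remote control lying flat, 170 x 45 x 18 mm. Origin under its centre. Bystander.
- pill_bottle: White bottle with a blue cap standing upright, 60 mm across, 100 high. Origin under its centre. Bystander.
- nut0_center (a point): Centre of one of five whole walnuts, 37 x 33 mm, 14 g, smooth; they can roll.
- nut1_center (a point): Centre of one of five whole walnuts, 37 x 33 mm, 14 g, smooth; they can roll.
- nut2_center (a point): Centre of one of five whole walnuts, 37 x 33 mm, 14 g, smooth; they can roll.
- nut3_center (a point): Centre of one of five whole walnuts, 37 x 33 mm, 14 g, smooth; they can roll.
- nut4_center (a point): Centre of one of five whole walnuts, 37 x 33 mm, 14 g, smooth; they can roll.
Not all that is in view belongs to the job. Of the things that look like the part that bears scoop_handle, the smaller one is meant.

How it is judged:
On the way, in this order (a step that is already met when the one before it is completed fails the run):
1. the scoop stands level on its base on the cork mat, let go, no nut in the bowl yet (angle between scoop_base's own x axis and vertical below 0.12 rad and height (world z) of scoop_base below 0.012 m and x of scoop_base in the frame of mat between -0.06 and 0.06 m and y of scoop_base in the frame of mat between -0.05 and 0.05 m and linear speed of scoop below 0.03 m/s and contact force between scoop and the fingers below 0.1 N and not (horizontal distance between nut0_center and bowl below 0.065 m and z of nut0_center in the frame of bowl between 0 and 0.075 m) and not (horizontal distance between nut1_center and bowl below 0.065 m and z of nut1_center in the frame of bowl between 0 and 0.075 m) and not (horizontal distance between nut2_center and bowl below 0.065 m and z of nut2_center in the frame of bowl between 0 and 0.075 m) and not (horizontal distance between nut3_center and bowl below 0.065 m and z of nut3_center in the frame of bowl between 0 and 0.075 m) and not (horizontal distance between nut4_center and bowl below 0.065 m and z of nut4_center in the frame of bowl between 0 and 0.075 m)), for 0.2 s.
2. at least three walnuts are in the bowl ((((horizontal distance between nut0_center and bowl below 0.065 m and z of nut0_center in the frame of bowl between 0 and 0.075 m) and (horizontal distance between nut1_center and bowl below 0.065 m and z of nut1_center in the frame of bowl between 0 and 0.075 m) and (horizontal distance between nut2_center and bowl below 0.065 m and z of nut2_center in the frame of bowl between 0 and 0.075 m)) or ((horizontal distance between nut0_center and bowl below 0.065 m and z of nut0_center in the frame of bowl between 0 and 0.075 m) and (horizontal distance between nut1_center and bowl below 0.065 m and z of nut1_center in the frame of bowl between 0 and 0.075 m) and (horizontal distance between nut3_center and bowl below 0.065 m and z of nut3_center in the frame of bowl between 0 and 0.075 m)) or ((horizontal distance between nut0_center and bowl below 0.065 m and z of nut0_center in the frame of bowl between 0 and 0.075 m) and (horizontal distance between nut1_center and bowl below 0.065 m and z of nut1_center in the frame of bowl between 0 and 0.075 m) and (horizontal distance between nut4_center and bowl below 0.065 m and z of nut4_center in the frame of bowl between 0 and 0.075 m)) or ((horizontal distance between nut0_center and bowl below 0.065 m and z of nut0_center in the frame of bowl between 0 and 0.075 m) and (horizontal distance between nut2_center and bowl below 0.065 m and z of nut2_center in the frame of bowl between 0 and 0.075 m) and (horizontal distance between nut3_center and bowl below 0.065 m and z of nut3_center in the frame of bowl between 0 and 0.075 m)) or ((horizontal distance between nut0_center and bowl below 0.065 m and z of nut0_center in the frame of bowl between 0 and 0.075 m) and (horizontal distance between nut2_center and bowl below 0.065 m and z of nut2_center in the frame of bowl between 0 and 0.075 m) and (horizontal distance between nut4_center and bowl below 0.065 m and z of nut4_center in the frame of bowl between 0 and 0.075 m)) or ((horizontal distance between nut0_center and bowl below 0.065 m and z of nut0_center in the frame of bowl between 0 and 0.075 m) and (horizontal distance between nut3_center and bowl below 0.065 m and z of nut3_center in the frame of bowl between 0 and 0.075 m) and (horizontal distance between nut4_center and bowl below 0.065 m and z of nut4_center in the frame of bowl between 0 and 0.075 m)) or ((horizontal distance between nut1_center and bowl below 0.065 m and z of nut1_center in the frame of bowl between 0 and 0.075 m) and (horizontal distance between nut2_center and bowl below 0.065 m and z of nut2_center in the frame of bowl between 0 and 0.075 m) and (horizontal distance between nut3_center and bowl below 0.065 m and z of nut3_center in the frame of bowl between 0 and 0.075 m)) or ((horizontal distance between nut1_center and bowl below 0.065 m and z of nut1_center in the frame of bowl between 0 and 0.075 m) and (horizontal distance between nut2_center and bowl below 0.065 m and z of nut2_center in the frame of bowl between 0 and 0.075 m) and (horizontal distance between nut4_center and bowl below 0.065 m and z of nut4_center in the frame of bowl between 0 and 0.075 m)) or ((horizontal distance between nut1_center and bowl below 0.065 m and z of nut1_center in the frame of bowl between 0 and 0.075 m) and (horizontal distance between nut3_center and bowl below 0.065 m and z of nut3_center in the frame of bowl between 0 and 0.075 m) and (horizontal distance between nut4_center and bowl below 0.065 m and z of nut4_center in the frame of bowl between 0 and 0.075 m)) or ((horizontal distance between nut2_center and bowl below 0.065 m and z of nut2_center in the frame of bowl between 0 and 0.075 m) and (horizontal distance between nut3_center and bowl below 0.065 m and z of nut3_center in the frame of bowl between 0 and 0.075 m) and (horizontal distance between nut4_center and bowl below 0.065 m and z of nut4_center in the frame of bowl between 0 and 0.075 m)))), for 0.2 s.
At the end, for the whole second after the job is handed in: Three or more walnuts in the bowl (within 65 mm of its axis), the others in the wooden tray, all at rest; bowl upright (6 degrees); scoop at rest on its base (7 degrees) on the cork mat, base centre within 60 mm (x) and 50 mm (y) of the mat's centre, let go ((((horizontal distance between nut0_center and bowl below 0.065 m and z of nut0_center in the frame of bowl between 0 and 0.075 m) and (horizontal distance between nut1_center and bowl below 0.065 m and z of nut1_center in the frame of bowl between 0 and 0.075 m) and (horizontal distance between nut2_center and bowl below 0.065 m and z of nut2_center in the frame of bowl between 0 and 0.075 m)) or ((horizontal distance between nut0_center and bowl below 0.065 m and z of nut0_center in the frame of bowl between 0 and 0.075 m) and (horizontal distance between nut1_center and bowl below 0.065 m and z of nut1_center in the frame of bowl between 0 and 0.075 m) and (horizontal distance between nut3_center and bowl below 0.065 m and z of nut3_center in the frame of bowl between 0 and 0.075 m)) or ((horizontal distance between nut0_center and bowl below 0.065 m and z of nut0_center in the frame of bowl between 0 and 0.075 m) and (horizontal distance between nut1_center and bowl below 0.065 m and z of nut1_center in the frame of bowl between 0 and 0.075 m) and (horizontal distance between nut4_center and bowl below 0.065 m and z of nut4_center in the frame of bowl between 0 and 0.075 m)) or ((horizontal distance between nut0_center and bowl below 0.065 m and z of nut0_center in the frame of bowl between 0 and 0.075 m) and (horizontal distance between nut2_center and bowl below 0.065 m and z of nut2_center in the frame of bowl between 0 and 0.075 m) and (horizontal distance between nut3_center and bowl below 0.065 m and z of nut3_center in the frame of bowl between 0 and 0.075 m)) or ((horizontal distance between nut0_center and bowl below 0.065 m and z of nut0_center in the frame of bowl between 0 and 0.075 m) and (horizontal distance between nut2_center and bowl below 0.065 m and z of nut2_center in the frame of bowl between 0 and 0.075 m) and (horizontal distance between nut4_center and bowl below 0.065 m and z of nut4_center in the frame of bowl between 0 and 0.075 m)) or ((horizontal distance between nut0_center and bowl below 0.065 m and z of nut0_center in the frame of bowl between 0 and 0.075 m) and (horizontal distance between nut3_center and bowl below 0.065 m and z of nut3_center in the frame of bowl between 0 and 0.075 m) and (horizontal distance between nut4_center and bowl below 0.065 m and z of nut4_center in the frame of bowl between 0 and 0.075 m)) or ((horizontal distance between nut1_center and bowl below 0.065 m and z of nut1_center in the frame of bowl between 0 and 0.075 m) and (horizontal distance between nut2_center and bowl below 0.065 m and z of nut2_center in the frame of bowl between 0 and 0.075 m) and (horizontal distance between nut3_center and bowl below 0.065 m and z of nut3_center in the frame of bowl between 0 and 0.075 m)) or ((horizontal distance between nut1_center and bowl below 0.065 m and z of nut1_center in the frame of bowl between 0 and 0.075 m) and (horizontal distance between nut2_center and bowl below 0.065 m and z of nut2_center in the frame of bowl between 0 and 0.075 m) and (horizontal distance between nut4_center and bowl below 0.065 m and z of nut4_center in the frame of bowl between 0 and 0.075 m)) or ((horizontal distance between nut1_center and bowl below 0.065 m and z of nut1_center in the frame of bowl between 0 and 0.075 m) and (horizontal distance between nut3_center and bowl below 0.065 m and z of nut3_center in the frame of bowl between 0 and 0.075 m) and (horizontal distance between nut4_center and bowl below 0.065 m and z of nut4_center in the frame of bowl between 0 and 0.075 m)) or ((horizontal distance between nut2_center and bowl below 0.065 m and z of nut2_center in the frame of bowl between 0 and 0.075 m) and (horizontal distance between nut3_center and bowl below 0.065 m and z of nut3_center in the frame of bowl between 0 and 0.075 m) and (horizontal distance between nut4_center and bowl below 0.065 m and z of nut4_center in the frame of bowl between 0 and 0.075 m))) and ((horizontal distance between nut0_center and bowl below 0.065 m and z of nut0_center in the frame of bowl between 0 and 0.075 m) or (x of nut0_center in the frame of nut_tray between -0.071 and 0.071 m and y of nut0_center in the frame of nut_tray between -0.135 and 0.135 m and z of nut0_center in the frame of nut_tray below 0.06 m)) and ((horizontal distance between nut1_center and bowl below 0.065 m and z of nut1_center in the frame of bowl between 0 and 0.075 m) or (x of nut1_center in the frame of nut_tray between -0.071 and 0.071 m and y of nut1_center in the frame of nut_tray between -0.135 and 0.135 m and z of nut1_center in the frame of nut_tray below 0.06 m)) and ((horizontal distance between nut2_center and bowl below 0.065 m and z of nut2_center in the frame of bowl between 0 and 0.075 m) or (x of nut2_center in the frame of nut_tray between -0.071 and 0.071 m and y of nut2_center in the frame of nut_tray between -0.135 and 0.135 m and z of nut2_center in the frame of nut_tray below 0.06 m)) and ((horizontal distance between nut3_center and bowl below 0.065 m and z of nut3_center in the frame of bowl between 0 and 0.075 m) or (x of nut3_center in the frame of nut_tray between -0.071 and 0.071 m and y of nut3_center in the frame of nut_tray between -0.135 and 0.135 m and z of nut3_center in the frame of nut_tray below 0.06 m)) and ((horizontal distance between nut4_center and bowl below 0.065 m and z of nut4_center in the frame of bowl between 0 and 0.075 m) or (x of nut4_center in the frame of nut_tray between -0.071 and 0.071 m and y of nut4_center in the frame of nut_tray between -0.135 and 0.135 m and z of nut4_center in the frame of nut_tray below 0.06 m)) and angle between scoop_base's own x axis and vertical below 0.12 rad and height (world z) of scoop_base below 0.012 m and x of scoop_base in the frame of mat between -0.06 and 0.06 m and y of scoop_base in the frame of mat between -0.05 and 0.05 m and linear speed of scoop below 0.03 m/s and contact force between scoop and the fingers below 0.1 N and linear speed of each of nut0, nut1, nut2, nut3, nut4 below 0.05 m/s and angle between bowl's own z axis and vertical below 0.1 rad); the robot touches nothing.
It fails at once if the gripper touches a walnut (contact force between any of nut0, nut1, nut2, nut3, nut4 and the fingers above 0.3 N).
It fails at once if a bystander is pushed more than 25 mm (distance of any of tumbler_center, spice_jar_center, phone, remote, pill_bottle from where it was at the start of the episode above 0.025 m).
It fails at once if a bystander or the bowl is tipped by more than 20 degrees (angle between any of tumbler_center, spice_jar_center, phone, remote, pill_bottle, bowl's own z axis and vertical above 0.35 rad).
It fails at once if the bowl is pushed more than 40 mm (distance of bowl from where it was at the start of the episode above 0.04 m).
It also fails if it takes over 72 s, if anything falls off the work surface, if the arm or the gripper's body presses on something with over 40 N, if the wrist force passes 120 N, or if a joint passes its speed limit or range.

## Working session

There is one attempt and no reset: what is moved stays moved. The work goes in short steps, Python scripts to look and compute and a tool call to move; the robot and the scene stay as the last step left them, time stands still between calls to the robot, and variables do not carry over. Pictures are saved under pics/ and viewed, at most 10 in all, crops included, and the job is handed in when it is done.

Besides the shell and the picture viewer there is one more tool, called after ">>>" as name([rows], argument=value, ...), one row to a line, values as JSON. jog_arm: Moves the arm, as the interface text tells. Its arguments: {"type":"object","properties":{"increments":{"type":"array","items":{"type":"object","properties":{"hand":{"type":"number"},"dx":{"type":"number"},"dy":{"type":"number"},"dz":{"type":"number"},"ax":{"type":"number"},"ay":{"type":"number"},"az":{"type":"number"}}}},"force":{"type":"number"}},"required":["increments"]}

```bash
mkdir -p pics; cat > h.py <<'E'
import numpy as np, cv2
from scipy.spatial.transform import Rotation as R
from rig import bot
def ray(c,uv):
    uv=np.array(uv,float); K=c["mtx"]; d=np.array([(uv[0]-K[0,2])/K[0,0],(uv[1]-K[1,2])/K[1,1]])
    k=float(np.ravel(c["k1"])[0]); s=d.copy()
    for _ in range(30): s=d/(1+k*(s@s))
    Rm=cv2.Rodrigues(np.array(c["rvec"],float))[0]; t=np.array(c["tvec"],float).ravel()
    o=-Rm.T@t; v=Rm.T@np.array([s[0],s[1],1]); return o,v/np.linalg.norm(v)
def onz(c,uv,z):
    o,v=ray(c,uv); return o+v*(z-o[2])/v[2]
def proj(c,p):
    Rm=cv2.Rodrigues(np.array(c["rvec"],float))[0]; q=Rm@np.array(p,float)+np.array(c["tvec"],float).ravel()
    s=q[:2]/q[2]; s=s*(1+float(np.ravel(c["k1"])[0])*(s@s)); K=c["mtx"]
    return np.array([s[0]*K[0,0]+K[0,2],s[1]*K[1,1]+K[1,2]])
def two(c1,u1,c2,u2):
    o1,a=ray(c1,u1);o2,b=ray(c2,u2); s=np.linalg.lstsq(np.c_[a,-b],o2-o1,rcond=None)[0]
    p,q=o1+a*s[0],o2+b*s[1]; return (p+q)/2,np.linalg.norm(p-q)
def st():
    o=bot.get_obs(); q=o["orientation"]; return o,np.array(o["ee_pos"]),R.from_quat([q[1],q[2],q[3],q[0]])
E
python3 - <<'E'
from h import *
ims=[]
for n in("top","side"):
    c=bot.capture(n); np.save("%s0.npy"%n,c,allow_pickle=True); cv2.imwrite("pics/%s0.png"%n,c["image"])
    print(n,ray(c,(280,210)),c["k1"])
o,p,r=st();print(p,r.as_matrix().round(3),o)
E
```

```text
top (array([0.42868582, 0.00293092, 0.99380739]), array([ 0.12937571, -0.00721786, -0.99156938])) -0.07171196525997915
side (array([-0.03491042,  0.81366394,  1.28702353]), array([ 0.36384711, -0.51268641, -0.77766826])) -0.1654587517810344
[ 0.21647989 -0.50505499  0.23058018] [[ 0.919  0.394 -0.   ]
 [ 0.394 -0.919  0.001]
 [ 0.    -0.002 -1.   ]] {'time_s': 0.1, 'qpos': array([-1.30020282e+00,  3.26881521e-01, -1.93466873e-01,  1.05198406e+00,
       -6.79947364e-07,  1.43661643e+00]), 'qvel': array([-4.38485650e-05, -1.84119743e-03,  3.48254366e-03,  5.57297583e-04,
       -8.12864610e-04, -2.44682578e-04]), 'joint_efforts': array([-8.72566216e-04, -4.44239473e+01,  2.63038301e+01,  7.91471510e-03,
       -1.84734431e-04,  5.41361473e-06]), 'ee_pos': array([ 0.21647989, -0.50505499,  0.23058018]), 'orientation': array([-7.66252574e-04,  9.79589334e-01,  2.01007830e-01, -5.26856043e-05]), 'force': array([ 1.07112148e+00,  3.51935263e-05, -3.65377397e-01]), 'ft_torque': array([-0.04803478,  0.01806753, -0.00171732]), 'gripper_force': 0.0, 'width': 0.08544594319832972}
```

View pics/top0.png

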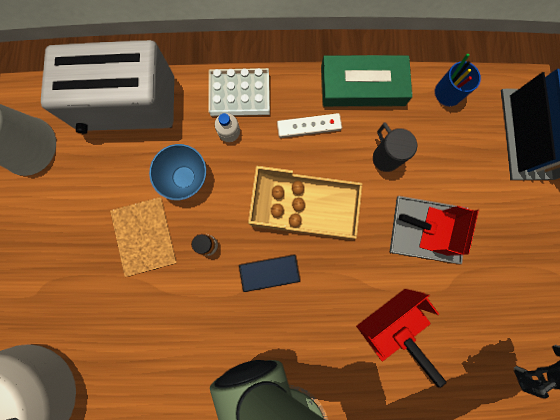

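View pics/side0.png

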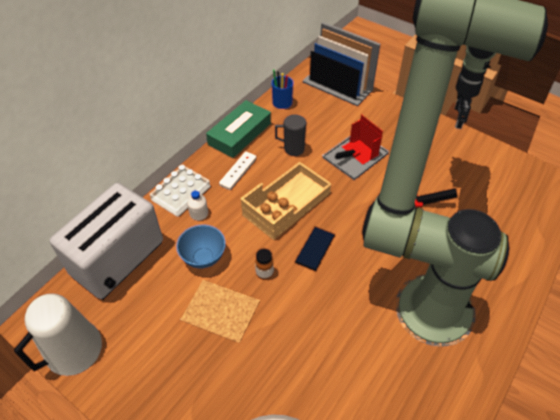

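Two candidates for the scoop: the red one in the grey tray (~(450,230)) and a red one lying on bare table (~(400,325)). The first looks smaller and is upended in the drip tray, so it fits. I'll confirm in a crop and measure.

```bash
python3 - <<'E'
from h import *
c=np.load("top0.npy",allow_pickle=True).item(); im=c["image"]; hsv=cv2.cvtColor(im,cv2.COLOR_BGR2HSV)
cv2.imwrite("pics/crop0.png",cv2.resize(im[185:400,340:500],None,fx=2.75,fy=2.75,interpolation=cv2.INTER_CUBIC))
cv2.imwrite("pics/crop1.png",cv2.resize(im[135:285,100:370],None,fx=2.9,fy=2.9,interpolation=cv2.INTER_CUBIC))
def comp(m,box,name,zs):
    x0,y0,x1,y1=box; mm=np.zeros(m.shape,np.uint8); mm[y0:y1,x0:x1]=m[y0:y1,x0:x1]
    cs=cv2.findContours(mm,0,1)[0]; k=max(cs,key=cv2.contourArea); r=cv2.minAreaRect(k); b=cv2.boxPoints(r)
    print(name,cv2.contourArea(k),"ctr",np.round(r[0],1)); 
    for z in zs: print("  z",z,onz(c,r[0],z)[:2].round(4),[onz(c,q,z)[:2].round(4).tolist() for q in b], b.round(0).tolist())
    return k
H,S,V=cv2.split(hsv)
comp(((H>8)&(H<25)&(S>80)&(V>150)).astype(np.uint8)*0+cv2.inRange(hsv,(12,60,140),(28,170,255)),(100,190,185,285),"mat",[.004])
comp(cv2.inRange(hsv,(95,80,40),(115,255,255)),(140,135,215,205),"bowl",[.07])
comp(cv2.inRange(hsv,(0,0,60),(179,60,200)),(385,190,470,270),"drip",[.014])
comp(cv2.inRange(hsv,(0,0,0),(179,255,60)),(395,205,436,240),"handle",[.04])
k=comp(cv2.inRange(hsv,(15,60,100),(30,200,255)),(245,160,365,245),"tray",[.046])
E
```

```text
mat 3394.5 ctr [142.4 236.4]
  z 0.004 [0.4953 0.3564] [[0.571, 0.4483], [0.5997, 0.3111], [0.4214, 0.2675], [0.3927, 0.4016]] [[109.0, 208.0], [160.0, 197.0], [176.0, 264.0], [125.0, 276.0]]
bowl 2388.0 ctr [177.5 171.5]
  z 0.07 [0.6504 0.2485] [[0.7229, 0.3196], [0.7193, 0.1804], [0.58, 0.1795], [0.5828, 0.3159]] [[150.0, 144.0], [205.0, 144.0], [205.0, 199.0], [150.0, 199.0]]
drip 1721.5 ctr [429.  229.7]
  z 0.014 [ 0.4976 -0.3912] [[0.443, -0.2801], [0.5885, -0.312], [0.5535, -0.5063], [0.4074, -0.4706]] [[388.0, 252.0], [397.0, 196.0], [470.0, 208.0], [461.0, 264.0]]
handle 223.0 ctr [413.9 222.4]
  z 0.04 [ 0.5149 -0.3427] [[0.5177, -0.2971], [0.5413, -0.3064], [0.5121, -0.3887], [0.4886, -0.3791]] [[396.0, 222.0], [399.0, 212.0], [432.0, 223.0], [429.0, 232.0]]
tray 5425.5 ctr [305.7 201.9]
  z 0.046 [ 0.5716 -0.069 ] [[0.5195, 0.0792], [0.6702, 0.0563], [0.6249, -0.2201], [0.4752, -0.192]] [[247.0, 224.0], [255.0, 164.0], [365.0, 180.0], [356.0, 239.0]]
```

View pics/crop0.png

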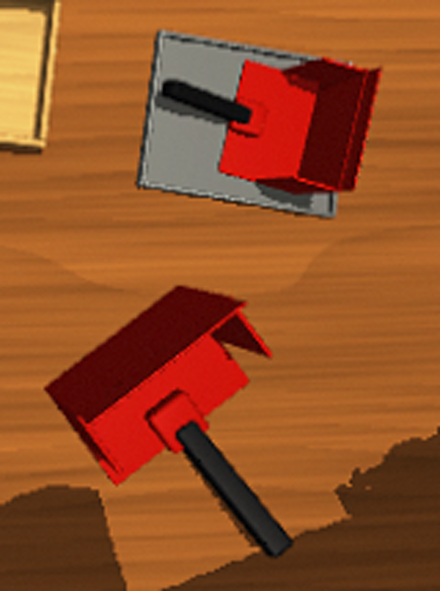

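View pics/crop1.png

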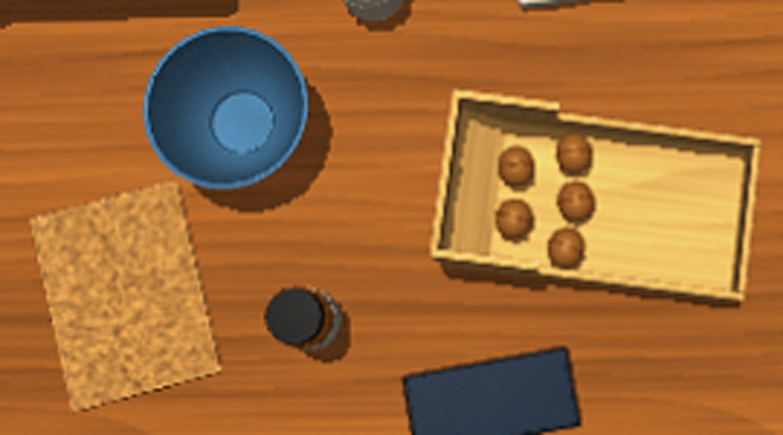

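```bash
python3 - <<'E'
from h import *
c=np.load("top0.npy",allow_pickle=True).item()
f=lambda u,v,z:onz(c,(u,v),z)[:2]
def an(d): return round(np.degrees(np.arctan2(d[1],d[0])),1)
a,b=f(429,206.8,.008),f(420,247.9,.008); print("plate edge",a,b,np.linalg.norm(a-b),an(a-b),(a+b)/2)
a,b=f(478.2,209.7,.122),f(469,254,.122); print("lip",a,b,np.linalg.norm(a-b),an(a-b),(a+b)/2)
print("handle",f(401.1,217.7,.058),f(430.2,227.2,.025))
p=[f(361.7,184,.046),f(355.5,238.8,.046),f(257.2,166.7,.082),f(249.7,224,.082)]
print(np.round(p,4)); m=(p[0]+p[1])/2;n=(p[2]+p[3])/2;print("tray",(m+n)/2,np.linalg.norm(m-n),an(n-m),an(p[0]-p[1]),an(p[2]-p[3]),np.linalg.norm(p[0]-p[1]),np.linalg.norm(p[2]-p[3]))
for u,v in[(516,166),(575,154),(576,202),(514,219),(566,248)]: print("nut",f(100+u/2.9,135+v/2.9,.022))
E
```

```text
plate edge [ 0.55842363 -0.39767666] [ 0.4509475 -0.3667611] 0.11183421554265092 -16.0 [ 0.50468557 -0.38221888]
lip [ 0.53442379 -0.47016847] [ 0.43131981 -0.43978472] 0.10748767904328879 -16.4 [ 0.4828718 -0.4549766]
handle [ 0.52579081 -0.30459128] [ 0.50309005 -0.39045855]
[[ 0.6149 -0.2123]
 [ 0.4765 -0.1905]
 [ 0.6554  0.0499]
 [ 0.5152  0.0696]]
tray [ 0.56548127 -0.0708544 ] 0.26413656082666565 81.4 -9.0 -8.0 0.14010562429411505 0.14152428902040753
nut [6.01785909e-01 2.78899139e-04]
nut [ 0.61164781 -0.05250709]
nut [ 0.56842085 -0.05228222]
nut [0.55428129 0.00295822]
nut [ 0.52761473 -0.04241107]
```

crop0 shows the scoop in the grey tray (crop (300,125)) is clearly smaller than the one on the table (crop (170,400)), so it is the one meant. Its handle runs crop (165,90)→(248,116). crop1 shows the mat at (125,295), the bowl at (226,108), and the tray with its tall sloped end on the left and five nuts near (515–576, 150–250).

```bash
cat >> h.py <<'E'
def sc(ax_deg,tilt):
    "scoop axes: mouth heading azimuth ax_deg, mouth raised by tilt deg"
    a,t=np.radians([ax_deg,tilt]); f=np.array([np.cos(a),np.sin(a),0]);k=np.array([0,0,1.])
    Z=f*np.cos(t)+k*np.sin(t); X=-f*np.sin(t)+k*np.cos(t); return np.c_[X,np.cross(Z,X),Z]
def toolR(S,phi,sgn):
    "tool z = -X cos(phi) + Z sin(phi) (scoop), tool y = sgn*Y"
    p=np.radians(phi); z=-S[:,0]*np.cos(p)+S[:,2]*np.sin(p); y=sgn*S[:,1]; return np.c_[np.cross(y,z),y,z]
GP=np.array([.122,0,.032])
def tcp(S,phi,sgn,point,local,g=GP,pull=.019):
    "tcp pose so that scoop-local point (m; base-back corner origin) lands at world point"
    T=toolR(S,phi,sgn); return np.array(point)+S@(g-np.array(local))+pull*T[:,2],T
def jog(p,T,p0=None,T0=None):
    if p0 is None: _,p0,r0=st(); T0=r0.as_matrix()
    d=T0.T@(p-p0)*100; w=R.from_matrix(T0.T@T).as_rotvec()
    print("dxyz %.2f %.2f %.2f  a %.3f %.3f %.3f"%(*d,*w)," tcp",p.round(3),"rows",max(np.linalg.norm(d)/6.25,np.degrees(np.linalg.norm(w))/10.7).round(1))
E
python3 - <<'E'
from h import *
S=sc(254,90)  # mouth up; X = -f -> 74deg
print(S.round(2))
G=[.5168,-.3399,.036]
p,T=tcp(S,-45,-1,G,GP); print(T.round(2))
jog(p-.20*T[:,2],T); 
jog(p,T,p-.2*T[:,2],T)
E
```

```text
[[ 0.28 -0.96 -0.  ]
 [ 0.96  0.28 -0.  ]
 [ 0.   -0.    1.  ]]
[[ 0.19  0.96 -0.19]
 [ 0.68 -0.28 -0.68]
 [-0.71  0.   -0.71]]
dxyz 42.20 -13.26 6.69  a -0.349 -0.733 -0.839  tcp [ 0.552 -0.217  0.164] rows 7.2
dxyz -0.00 -0.00 20.00  a 0.000 0.000 0.000  tcp [ 0.513 -0.353  0.023] rows 3.2
```

>>> jog_arm([
  {"hand": 0.3,"dx": 20,"dy": -6.5,"dz": 0,"ax": -0.15,"ay": -0.3,"az": -0.4},
  {"hand": 0.3,"dx": 20,"dy": -6.5,"dz": 0,"ax": -0.15,"ay": -0.3,"az": -0.4},
  {"hand": 0.3,"dx": 20,"dy": -6.5,"dz": 0,"ax": -0.15,"ay": -0.3,"az": -0.4},
  {"hand": 0.3,"dx": 42.2,"dy": -13.3,"dz": 6.7,"ax": -0.349,"ay": -0.733,"az": -0.839},
  {"hand": 0.3,"dx": 42.2,"dy": -13.3,"dz": 6.7,"ax": -0.349,"ay": -0.733,"az": -0.839},
  {"hand": 0.3,"dx": 42.2,"dy": -13.3,"dz": 6.7,"ax": -0.349,"ay": -0.733,"az": -0.839},
  {"hand": 0.3,"dx": 42.2,"dy": -13.3,"dz": 6.7,"ax": -0.349,"ay": -0.733,"az": -0.839},
  {"hand": 0.3,"dx": 42.2,"dy": -13.3,"dz": 6.7,"ax": -0.349,"ay": -0.733,"az": -0.839},
  {"hand": 0.3,"dx": 42.2,"dy": -13.3,"dz": 6.7,"ax": -0.349,"ay": -0.733,"az": -0.839},
  {"hand": 0.3,"dx": 42.2,"dy": -13.3,"dz": 6.7,"ax": -0.349,"ay": -0.733,"az": -0.839},
])

```text
time_s: 1.35
ee_pos: [0.5513, -0.2185, 0.1651]
orientation: [0.231, 0.738, 0.555, -0.306]
force: [0.1, 0.4, 0.4]
width: 0.0554
gripper_force: 0.0
```

```bash
python3 - <<'E'
from h import *
S=sc(254,90)
p,T=tcp(S,-45,-1,[.5168,-.3399,.036],GP)
jog(p-.06*T[:,2],T);jog(p,T)
o,_,_=st();print(o["qpos"].round(2),o["width"],o["time_s"])
E
```

```text
dxyz 0.22 0.04 13.95  a -0.000 0.001 -0.003  tcp [ 0.525 -0.312  0.065] rows 2.2
dxyz 0.23 0.04 19.95  a -0.000 0.001 -0.003  tcp [ 0.513 -0.353  0.023] rows 3.2
[-0.14  0.6  -0.18  0.93 -0.78  1.77] 0.0553571084642261 1.35
```

>>> jog_arm([
  {"hand": 0,"dx": 0.2,"dz": 6},
  {"hand": 0,"dx": 0.2,"dz": 12},
  {"hand": 0,"dx": 0.2,"dz": 14},
  {"hand": 0,"dx": 0.2,"dz": 17},
  {"hand": 0,"dx": 0.2,"dz": 19.9},
  {"hand": 0,"dx": 0.2,"dz": 19.9},
  {"hand": -1,"dx": 0.2,"dz": 19.9},
  {"hand": -1,"dx": 0.2,"dz": 19.9},
  {"hand": -1,"dx": 0.2,"dz": 19.9},
  {"hand": -1,"dx": 0.2,"dz": 19.9},
  {"hand": -1,"dx": 0.2,"dz": 19.9},
], force=60)

```text
invalid input
```

```bash
python3 - <<'E'
from h import *
c=bot.capture("top");cv2.imwrite("pics/t1.png",c["image"][150:300,330:500].repeat(3,0).repeat(3,1))
o,p,r=st();print(p,r.as_matrix().round(2),o["force"],o["ft_torque"])
jog(p+[0,0,.12],r.as_matrix())
E
```

```text
[ 0.55119885 -0.21869911  0.16534901] [[ 0.2   0.96 -0.2 ]
 [ 0.68 -0.28 -0.68]
 [-0.71  0.   -0.71]] [0.30389678 0.02126447 0.13292249] [ 0.64066817 -0.20015379 -0.01380332]
dxyz -8.49 0.03 -8.48  a 0.000 0.000 0.000  tcp [ 0.551 -0.219  0.285] rows 1.9
```

View pics/t1.png

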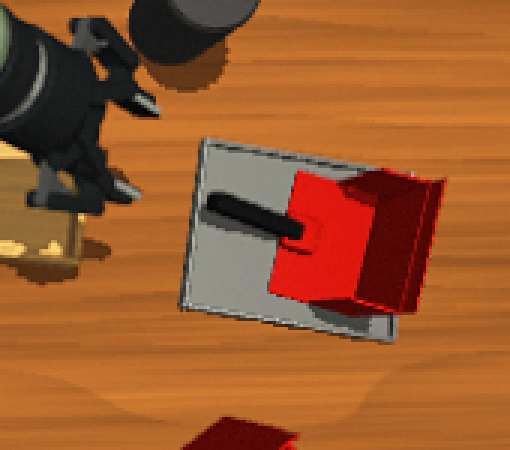

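The move was refused because rows need all their keys, so the arm hasn't moved. The picture shows the gripper at crop (100,130), lined up with the handle at crop (205–300, 200–235), and the scoop untouched.

>>> jog_arm([
  {"hand": 0,"dx": 0.2,"dy": 0,"dz": 6,"ax": 0,"ay": 0,"az": 0},
  {"hand": 0,"dx": 0.2,"dy": 0,"dz": 12,"ax": 0,"ay": 0,"az": 0},
  {"hand": 0,"dx": 0.2,"dy": 0,"dz": 14,"ax": 0,"ay": 0,"az": 0},
  {"hand": 0,"dx": 0.2,"dy": 0,"dz": 17,"ax": 0,"ay": 0,"az": 0},
  {"hand": 0,"dx": 0.2,"dy": 0,"dz": 19.9,"ax": 0,"ay": 0,"az": 0},
  {"hand": 0,"dx": 0.2,"dy": 0,"dz": 19.9,"ax": 0,"ay": 0,"az": 0},
  {"hand": -1,"dx": 0.2,"dy": 0,"dz": 19.9,"ax": 0,"ay": 0,"az": 0},
  {"hand": -1,"dx": 0.2,"dy": 0,"dz": 19.9,"ax": 0,"ay": 0,"az": 0},
  {"hand": -1,"dx": 0.2,"dy": 0,"dz": 19.9,"ax": 0,"ay": 0,"az": 0},
  {"hand": -1,"dx": 0.2,"dy": 0,"dz": 19.9,"ax": 0,"ay": 0,"az": 0},
  {"hand": -1,"dx": 0.2,"dy": 0,"dz": 19.9,"ax": 0,"ay": 0,"az": 0},
], force=60)

```text
time_s: 2.78
ee_pos: [0.5145, -0.3513, 0.0237]
orientation: [0.232, 0.737, 0.556, -0.306]
force: [-0.5, 1.8, 6.2]
width: 0.0152
gripper_force: 59.9
```

```bash
python3 - <<'E'
from h import *
o,p,r=st();T=r.as_matrix();print(p,T.round(2),o["force"],o["ft_torque"],o["width"])
jog(p+[0,0,.15],T)
# carried waypoints assuming nominal grasp: scoop upright, mouth az 254, base centre over mat
E
```

```text
[ 0.51447935 -0.35134023  0.02370074] [[ 0.2   0.96 -0.19]
 [ 0.68 -0.28 -0.68]
 [-0.71  0.   -0.7 ]] [-0.49614352  1.77946754  6.16159862] [-0.13384942  0.28814347 -0.2026212 ] 0.01516112893398134
dxyz -10.64 0.03 -10.57  a 0.000 0.000 0.000  tcp [ 0.514 -0.351  0.174] rows 2.4
```

Gripped at 15 mm. Next, lift straight up.

>>> jog_arm([
  {"hand": -1,"dx": -2.8,"dy": 0,"dz": -2.8,"ax": 0,"ay": 0,"az": 0},
  {"hand": -1,"dx": -6,"dy": 0,"dz": -6,"ax": 0,"ay": 0,"az": 0},
  {"hand": -1,"dx": -10,"dy": 0,"dz": -10,"ax": 0,"ay": 0,"az": 0},
  {"hand": -1,"dx": -14,"dy": 0,"dz": -14,"ax": 0,"ay": 0,"az": 0},
  {"hand": -1,"dx": -14,"dy": 0,"dz": -14,"ax": 0,"ay": 0,"az": 0},
], force=80)

```text
time_s: 3.4
ee_pos: [0.5168, -0.3513, 0.2255]
orientation: [0.235, 0.739, 0.555, -0.303]
force: [0.8, 0.3, -1.1]
width: 0.015
gripper_force: 78.3
```

```bash
python3 - <<'E'
from h import *
o,p,r=st();print(p,o["force"],o["width"],o["gripper_force"],o["qpos"].round(2))
S=sc(254,0)
B=[.4953,.3564,.005]; loc=[0,0,.059]
p1,T1=tcp(S,-45,-1,[.40,-.05,.22],loc)
p2,T2=tcp(S,-45,-1,[.4953,.3564,.10],loc)
jog(p1,T1);jog(p2,T2);print(T2.round(2))
c=bot.capture("side");cv2.imwrite("pics/s1.png",c["image"][60:260,250:470].repeat(3,0).repeat(3,1))
E
```

```text
[ 0.51678875 -0.35130711  0.22546062] [ 0.81047895  0.25553564 -1.07475398] 0.014972156756286588 78.33727598190308 [-0.37  0.46 -0.25  0.76 -0.78  1.44]
dxyz 13.61 -19.39 -28.53  a 0.012 1.572 0.001  tcp [ 0.411 -0.011  0.329] rows 8.4
dxyz 51.54 -21.53 -49.58  a 0.012 1.572 0.001  tcp [0.506 0.395 0.209] rows 11.9
[[ 0.19  0.96  0.19]
 [ 0.68 -0.28  0.68]
 [ 0.71 -0.   -0.71]]
```

View pics/s1.png

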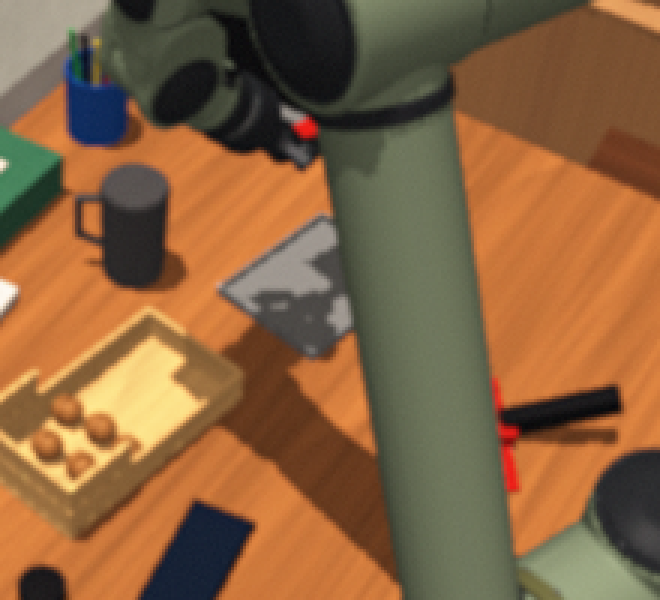

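The drip tray is empty at crop (320,290) and the scoop hangs in the gripper, hidden behind the arm. Next, turn it upright and carry it over the mat.

>>> jog_arm([
  {"hand": -1,"dx": 13.6,"dy": -19.4,"dz": -28.5,"ax": 0.01,"ay": 1.572,"az": 0},
  {"hand": -1,"dx": 13.6,"dy": -19.4,"dz": -28.5,"ax": 0.01,"ay": 1.572,"az": 0},
  {"hand": -1,"dx": 13.6,"dy": -19.4,"dz": -28.5,"ax": 0.01,"ay": 1.572,"az": 0},
  {"hand": -1,"dx": 13.6,"dy": -19.4,"dz": -28.5,"ax": 0.01,"ay": 1.572,"az": 0},
  {"hand": -1,"dx": 13.6,"dy": -19.4,"dz": -28.5,"ax": 0.01,"ay": 1.572,"az": 0},
  {"hand": -1,"dx": 13.6,"dy": -19.4,"dz": -28.5,"ax": 0.01,"ay": 1.572,"az": 0},
  {"hand": -1,"dx": 13.6,"dy": -19.4,"dz": -28.5,"ax": 0.01,"ay": 1.572,"az": 0},
  {"hand": -1,"dx": 13.6,"dy": -19.4,"dz": -28.5,"ax": 0.01,"ay": 1.572,"az": 0},
  {"hand": -1,"dx": 13.6,"dy": -19.4,"dz": -28.5,"ax": 0.01,"ay": 1.572,"az": 0},
  {"hand": -1,"dx": 13.6,"dy": -19.4,"dz": -28.5,"ax": 0.01,"ay": 1.572,"az": 0},
  {"hand": -1,"dx": 51.5,"dy": -21.5,"dz": -49.6,"ax": 0.01,"ay": 1.572,"az": 0},
  {"hand": -1,"dx": 51.5,"dy": -21.5,"dz": -49.6,"ax": 0.01,"ay": 1.572,"az": 0},
  {"hand": -1,"dx": 51.5,"dy": -21.5,"dz": -49.6,"ax": 0.01,"ay": 1.572,"az": 0},
  {"hand": -1,"dx": 51.5,"dy": -21.5,"dz": -49.6,"ax": 0.01,"ay": 1.572,"az": 0},
  {"hand": -1,"dx": 51.5,"dy": -21.5,"dz": -49.6,"ax": 0.01,"ay": 1.572,"az": 0},
  {"hand": -1,"dx": 51.5,"dy": -21.5,"dz": -49.6,"ax": 0.01,"ay": 1.572,"az": 0},
  {"hand": -1,"dx": 51.5,"dy": -21.5,"dz": -49.6,"ax": 0.01,"ay": 1.572,"az": 0},
  {"hand": -1,"dx": 51.5,"dy": -21.5,"dz": -49.6,"ax": 0.01,"ay": 1.572,"az": 0},
  {"hand": -1,"dx": 51.5,"dy": -21.5,"dz": -49.6,"ax": 0.01,"ay": 1.572,"az": 0},
])

```text
time_s: 5.82
ee_pos: [0.5026, 0.3962, 0.2053]
orientation: [-0.234, 0.739, 0.555, 0.302]
force: [-0.6, -0.3, -1.8]
width: 0.0149
gripper_force: 79.0
```

```bash
python3 - <<'E'
from h import *
o,p,r=st();print(p,r.as_matrix().round(2),o["force"],o["width"],o["gripper_force"],o["qpos"].round(2))
S=sc(254,0)
for z in(.02,.006,.002):
    p2,T2=tcp(S,-45,-1,[.4953,.3564,z],[0,0,.059]); jog(p2,T2)
c=bot.capture("side");d=bot.capture("top")
a=c["image"][170:370,130:330].repeat(3,0).repeat(3,1)[:600,:400+0]; 
im=np.hstack([cv2.resize(c["image"][180:360,140:320],(400,400)),cv2.resize(d["image"][120:300,90:270],(400,400))]);cv2.imwrite("pics/s2.png",im)
E
```

```text
[0.50260317 0.39619724 0.20529719] [[ 0.2   0.96  0.19]
 [ 0.68 -0.27  0.68]
 [ 0.71 -0.01 -0.71]] [-0.60102469 -0.2847034  -1.83378259] 0.01493152437739487 78.99161696434021 [ 0.25  0.25 -0.66  0.19  0.66  2.26]
dxyz -5.40 0.47 5.44  a -0.008 0.001 -0.006  tcp [0.506 0.395 0.129] rows 1.2
dxyz -6.39 0.48 6.43  a -0.008 0.001 -0.006  tcp [0.506 0.395 0.115] rows 1.5
dxyz -6.68 0.48 6.72  a -0.008 0.001 -0.006  tcp [0.506 0.395 0.111] rows 1.5
```

View pics/s2.png

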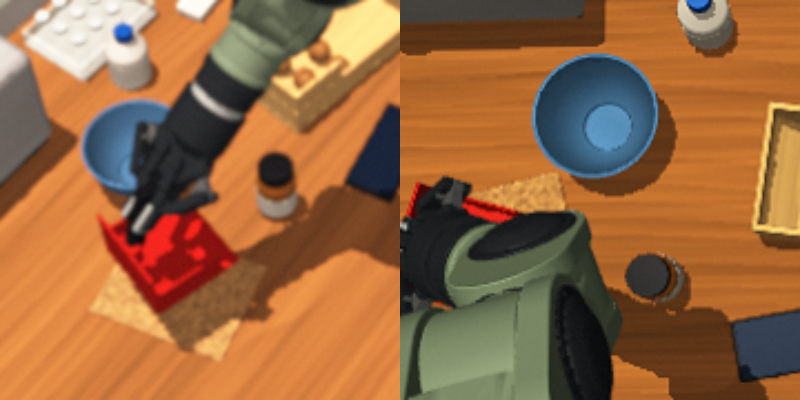

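The side half shows the scoop upright and level over the mat (crop (170,250)), clear of the bowl at (130,150) and the jar at (278,185). Lower it, in small steps at the end.

>>> jog_arm([
  {"hand": -1,"dx": -3,"dy": 0.4,"dz": 3,"ax": 0,"ay": 0,"az": 0},
  {"hand": -1,"dx": -5,"dy": 0.4,"dz": 5,"ax": 0,"ay": 0,"az": 0},
  {"hand": -1,"dx": -6,"dy": 0.4,"dz": 6,"ax": 0,"ay": 0,"az": 0},
  {"hand": -1,"dx": -6.4,"dy": 0.4,"dz": 6.4,"ax": 0,"ay": 0,"az": 0},
  {"hand": -1,"dx": -6.4,"dy": 0.4,"dz": 6.4,"ax": 0,"ay": 0,"az": 0},
])

```text
time_s: 6.55
ee_pos: [0.5079, 0.3939, 0.1157]
orientation: [-0.233, 0.739, 0.554, 0.304]
force: [0.1, -0.5, -1.8]
width: 0.015
gripper_force: 78.9
```

```bash
python3 - <<'E'
from h import *
o,p,r=st();print(p,o["force"],o["ft_torque"])
for z in(.006,.004,.002):
    p2,T2=tcp(sc(254,0),-45,-1,[.4953,.3564,z],[0,0,.059]); jog(p2,T2)
c=bot.capture("side");hsv=cv2.cvtColor(c["image"],cv2.COLOR_BGR2HSV)
m=cv2.inRange(hsv,(0,150,40),(6,255,255))|cv2.inRange(hsv,(174,150,40),(179,255,255));m[:,330:]=0
k=max(cv2.findContours(m,0,2)[0],key=cv2.contourArea);print(cv2.approxPolyDP(k,3,True)[:,0].tolist())
print([proj(c,np.array([.4953,.3564,.004])+sc(254,0)@np.array([0,y,z])).round(0).tolist() for y in(-.056,.056) for z in(-.059,.059)])
E
```

```text
[0.50785517 0.39391707 0.11568422] [ 0.14969917 -0.51694388 -1.75848023] [-0.86388131  0.22355811  0.04313401]
dxyz -0.02 -0.17 0.14  a -0.005 -0.000 -0.007  tcp [0.506 0.395 0.115] rows 0.0
dxyz -0.16 -0.17 0.29  a -0.005 -0.000 -0.007  tcp [0.506 0.395 0.113] rows 0.1
dxyz -0.30 -0.17 0.43  a -0.005 -0.000 -0.007  tcp [0.506 0.395 0.111] rows 0.1
[[189, 294], [192, 306], [214, 334], [247, 311], [231, 291], [215, 293], [204, 305], [200, 303], [201, 295]]
[[191.0, 307.0], [225.0, 284.0], [213.0, 335.0], [248.0, 312.0]]
```

>>> jog_arm([
  {"hand": -1,"dx": -0.15,"dy": 0,"dz": 0.15,"ax": 0,"ay": 0,"az": 0},
  {"hand": -1,"dx": -0.3,"dy": 0,"dz": 0.3,"ax": 0,"ay": 0,"az": 0},
])

```text
time_s: 6.85
ee_pos: [0.5079, 0.3955, 0.1133]
orientation: [-0.234, 0.738, 0.555, 0.305]
force: [-8.0, -8.5, 21.1]
width: 0.0154
gripper_force: 82.2
```

```bash
python3 - <<'E'
from h import *
o,p,r=st();print(p,o["force"],o["ft_torque"])
E
```

```text
[0.50792196 0.39552632 0.11325357] [-8.00374322 -8.45801861 21.13928121] [-0.09331891  0.51142365  0.45517838]
```

>>> jog_arm([
  {"hand": 0.2,"dx": 0.1,"dy": 0,"dz": -0.1,"ax": 0,"ay": 0,"az": 0},
  {"hand": 0.2,"dx": 0.1,"dy": 0,"dz": -0.1,"ax": 0,"ay": 0,"az": 0},
  {"hand": 0.2,"dx": 0.1,"dy": 0,"dz": -0.1,"ax": 0,"ay": 0,"az": 0},
  {"hand": 0.2,"dx": 0,"dy": 0,"dz": -4,"ax": 0,"ay": 0,"az": 0},
  {"hand": 0.2,"dx": 0,"dy": 0,"dz": -9,"ax": 0,"ay": 0,"az": 0},
  {"hand": 0.2,"dx": 0,"dy": 0,"dz": -14,"ax": 0,"ay": 0,"az": 0},
  {"hand": 0.2,"dx": 0,"dy": 0,"dz": -14,"ax": 0,"ay": 0,"az": 0},
])

```text
time_s: 7.72
ee_pos: [0.4825, 0.2978, 0.2128]
orientation: [-0.232, 0.739, 0.554, 0.305]
force: [1.0, 1.2, 0.7]
width: 0.0512
gripper_force: 0.0
```

```bash
python3 - <<'E'
from h import *
o,p,r=st();print(p,o["force"],o["width"],o["qpos"].round(2))
for n in("side","top"):
    c=bot.capture(n);hsv=cv2.cvtColor(c["image"],cv2.COLOR_BGR2HSV)
    m=cv2.inRange(hsv,(0,150,40),(6,255,255))|cv2.inRange(hsv,(174,150,40),(179,255,255));m[:,330:]=0
    k=max(cv2.findContours(m,0,2)[0],key=cv2.contourArea);print(n,cv2.approxPolyDP(k,3,True)[:,0].tolist())
    print([proj(c,np.array([.4953,.3564,.004])+sc(254,0)@np.array([x,y,z])).round(0).tolist() for x in(0,.078) for y in(-.056,.056) for z in(-.059,.059)])
# regrasp pre-pose: phi=+20
S=sc(254,0)
for pull in(-.12,.019):
    p2,T2=tcp(S,20,-1,[.4953,.3564,.004],[0,0,.059],pull=pull); jog(p2,T2)
print(T2.round(2))
im=cv2.resize(bot.capture("top")["image"][120:300,70:270],None,fx=3,fy=3);cv2.imwrite("pics/t3.png",im)
E
```

```text
[0.48250607 0.29782783 0.21277347] [1.03827485 1.22856648 0.72671086] 0.05116647523887206 [ 0.04  0.18 -0.73  0.36  0.74  2.01]
side [[216, 283], [212, 284], [204, 306], [200, 304], [203, 292], [193, 298], [188, 294], [193, 308], [213, 334], [246, 312], [226, 286], [217, 289]]
[[191.0, 307.0], [225.0, 284.0], [213.0, 335.0], [248.0, 312.0], [187.0, 293.0], [223.0, 270.0], [210.0, 323.0], [247.0, 298.0]]
top [[115, 206], [109, 225], [120, 229], [117, 234], [107, 232], [102, 249], [131, 256], [126, 249], [138, 249], [146, 239], [144, 226], [135, 220], [147, 216]]
[[128.0, 210.0], [170.0, 222.0], [115.0, 251.0], [158.0, 263.0], [115.0, 206.0], [161.0, 218.0], [102.0, 250.0], [148.0, 263.0]]
dxyz 11.00 -0.26 6.97  a -0.007 -1.135 -0.002  tcp [0.514 0.422 0.239] rows 6.1
dxyz -1.60 -0.17 12.84  a -0.007 -1.135 -0.002  tcp [0.501 0.376 0.108] rows 6.1
[[ 0.26  0.96 -0.09]
 [ 0.9  -0.28 -0.33]
 [-0.34 -0.   -0.94]]
```

View pics/t3.png

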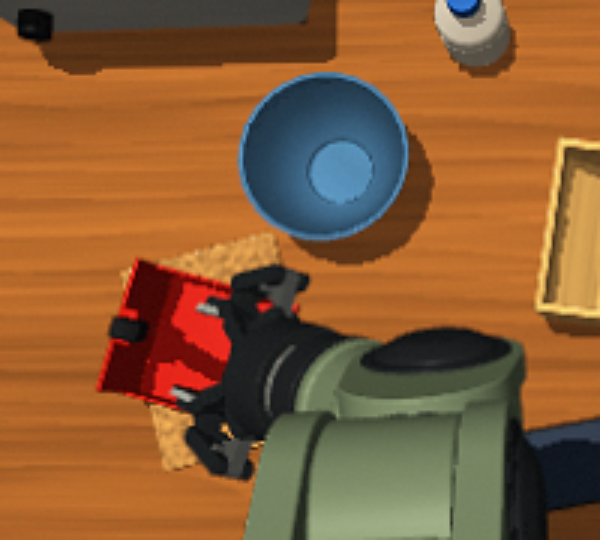

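The scoop stands on the mat exactly where predicted (crop (165,330)) and is released. Next, rise over the handle and regrip from behind and above.

>>> jog_arm([
  {"hand": 0.2,"dx": 4.2,"dy": 0,"dz": -4.2,"ax": 0,"ay": 0,"az": 0},
  {"hand": 0.2,"dx": 14.5,"dy": -0.2,"dz": 3.5,"ax": 0,"ay": -1.135,"az": 0},
  {"hand": 0.2,"dx": 14.5,"dy": -0.2,"dz": 3.5,"ax": 0,"ay": -1.135,"az": 0},
  {"hand": 0.2,"dx": 14.5,"dy": -0.2,"dz": 3.5,"ax": 0,"ay": -1.135,"az": 0},
  {"hand": 0.2,"dx": 14.5,"dy": -0.2,"dz": 3.5,"ax": 0,"ay": -1.135,"az": 0},
  {"hand": 0.2,"dx": 14.5,"dy": -0.2,"dz": 3.5,"ax": 0,"ay": -1.135,"az": 0},
  {"hand": 0.2,"dx": 14.5,"dy": -0.2,"dz": 3.5,"ax": 0,"ay": -1.135,"az": 0},
  {"hand": 0.2,"dx": 11,"dy": -0.2,"dz": 7,"ax": -0.007,"ay": -1.135,"az": 0},
  {"hand": 0.2,"dx": 11,"dy": -0.2,"dz": 7,"ax": -0.007,"ay": -1.135,"az": 0},
])

```text
time_s: 9.0
ee_pos: [0.5115, 0.4225, 0.2298]
orientation: [0.104, 0.785, 0.593, -0.146]
force: [-0.9, -0.2, 0.4]
width: 0.051
gripper_force: 0.0
```

```bash
python3 - <<'E'
from h import *
o,p,r=st();print(p,o["force"],o["width"],o["qpos"].round(2))
S=sc(254,0)
for pull in(-.02,.019):
    p2,T2=tcp(S,20,-1,[.4953,.3564,.004],[0,0,.059],pull=pull); jog(p2,T2)
E
```

```text
[0.51146937 0.42247416 0.22979878] [-0.85558386 -0.23198419  0.42162787] 0.05095210350164622 [ 0.67  0.84  0.62  1.65 -0.2   2.55]
dxyz -0.20 0.35 9.16  a -0.009 0.011 0.004  tcp [0.505 0.389 0.145] rows 1.5
dxyz -0.16 0.38 13.05  a -0.009 0.011 0.004  tcp [0.501 0.376 0.108] rows 2.1
```

>>> jog_arm([
  {"hand": 0,"dx": -0.2,"dy": 0.4,"dz": 5,"ax": -0.009,"ay": 0.01,"az": 0},
  {"hand": 0,"dx": -0.2,"dy": 0.4,"dz": 9,"ax": -0.009,"ay": 0.01,"az": 0},
  {"hand": 0,"dx": -0.2,"dy": 0.4,"dz": 11,"ax": -0.009,"ay": 0.01,"az": 0},
  {"hand": 0,"dx": -0.2,"dy": 0.4,"dz": 13,"ax": -0.009,"ay": 0.01,"az": 0},
  {"hand": 0,"dx": -0.2,"dy": 0.4,"dz": 13,"ax": -0.009,"ay": 0.01,"az": 0},
  {"hand": -1,"dx": -0.2,"dy": 0.4,"dz": 13,"ax": -0.009,"ay": 0.01,"az": 0},
  {"hand": -1,"dx": -0.2,"dy": 0.4,"dz": 13,"ax": -0.009,"ay": 0.01,"az": 0},
  {"hand": -1,"dx": -0.2,"dy": 0.4,"dz": 13,"ax": -0.009,"ay": 0.01,"az": 0},
  {"hand": -1,"dx": -0.2,"dy": 0.4,"dz": 13,"ax": -0.009,"ay": 0.01,"az": 0},
  {"hand": -1,"dx": -0.2,"dy": 0.4,"dz": 13,"ax": -0.009,"ay": 0.01,"az": 0},
], force=100)

```text
time_s: 10.25
ee_pos: [0.5052, 0.377, 0.118]
orientation: [0.105, 0.787, 0.593, -0.132]
force: [-2.1, 0.1, 5.5]
width: 0.0149
gripper_force: 98.1
```

```bash
cat >> h.py <<'E'
def mark():
    "store scoop pose in tool frame, scoop standing at the mat"
    _,p,r=st(); T=r.as_matrix(); S=sc(254,0); o=np.array([.4953,.3564,.004])-S@np.array([0,0,.059])
    np.savez("g.npz",A=T.T@S,b=T.T@(o-p))
def target(S,point,local):
    "tcp pose that puts scoop-local point at world point with axes S (held scoop)"
    g=np.load("g.npz"); T=S@g["A"].T; o=np.array(point)-S@np.array(local); return o-T@g["b"],T
def scoop():
    g=np.load("g.npz"); _,p,r=st(); T=r.as_matrix(); return T@g["A"],p+T@g["b"]
E
python3 - <<'E'
from h import *
mark()
o,p,r=st();print(p,o["force"],o["width"],o["gripper_force"],o["qpos"].round(2))
B=[0,0,.059]
jog(*target(sc(254,0),[.4953,.3564,.16],B))
jog(*target(sc(344,0),[.42,.20,.18],B))
jog(*target(sc(441.5,0),[.50,-.05,.18],B))
E
```

```text
[0.50523473 0.37699234 0.11804807] [-2.13847246  0.14683315  5.47636505] 0.01487953921157902 98.09258580207825 [ 0.63  0.78  0.24  1.29 -0.21  2.5 ]
dxyz -5.18 0.12 -14.72  a 0.000 0.000 0.000  tcp [0.505 0.377 0.274] rows 2.5
dxyz -23.75 -5.46 -10.35  a -0.521 0.012 -1.482  tcp [0.399 0.21  0.294] rows 8.4
dxyz -46.84 11.24 -2.08  a 0.999 -0.024 2.840  tcp [ 0.493 -0.072  0.294] rows 16.1
```

>>> jog_arm([
  {"hand": -1,"dx": -1.7,"dy": 0,"dz": -4.9,"ax": 0,"ay": 0,"az": 0},
  {"hand": -1,"dx": -3.4,"dy": 0,"dz": -9.8,"ax": 0,"ay": 0,"az": 0},
  {"hand": -1,"dx": -5.2,"dy": 0.1,"dz": -14.7,"ax": 0,"ay": 0,"az": 0},
  {"hand": -1,"dx": -23.8,"dy": -5.5,"dz": -10.4,"ax": -0.521,"ay": 0.012,"az": -1.482},
  {"hand": -1,"dx": -23.8,"dy": -5.5,"dz": -10.4,"ax": -0.521,"ay": 0.012,"az": -1.482},
  {"hand": -1,"dx": -23.8,"dy": -5.5,"dz": -10.4,"ax": -0.521,"ay": 0.012,"az": -1.482},
  {"hand": -1,"dx": -23.8,"dy": -5.5,"dz": -10.4,"ax": -0.521,"ay": 0.012,"az": -1.482},
  {"hand": -1,"dx": -23.8,"dy": -5.5,"dz": -10.4,"ax": -0.521,"ay": 0.012,"az": -1.482},
  {"hand": -1,"dx": -23.8,"dy": -5.5,"dz": -10.4,"ax": -0.521,"ay": 0.012,"az": -1.482},
  {"hand": -1,"dx": -23.8,"dy": -5.5,"dz": -10.4,"ax": -0.521,"ay": 0.012,"az": -1.482},
  {"hand": -1,"dx": -23.8,"dy": -5.5,"dz": -10.4,"ax": -0.521,"ay": 0.012,"az": -1.482},
  {"hand": -1,"dx": -23.8,"dy": -5.5,"dz": -10.4,"ax": -0.521,"ay": 0.012,"az": -1.482},
  {"hand": -1,"dx": -23.8,"dy": -5.5,"dz": -10.4,"ax": -0.521,"ay": 0.012,"az": -1.482},
])

```text
time_s: 11.88
ee_pos: [0.3983, 0.2088, 0.2937]
orientation: [0.166, 0.138, 0.976, -0.02]
force: [0.6, -0.2, -0.8]
width: 0.0147
gripper_force: 98.1
```

```bash
python3 - <<'E'
from h import *
o,p,r=st();print(p,o["force"],o["width"],o["gripper_force"],o["qpos"].round(2))
S,q=scoop();print(S.round(2),q)
jog(*target(sc(441.5,0),[.5562,-.1333,.14],[0,0,.059]))
E
```

```text
[0.3983071  0.2087695  0.29371595] [ 0.57072324 -0.1976929  -0.78052038] 0.014668220048607466 98.14000368118286 [ 0.47 -0.08 -0.56  0.84 -0.22  0.72]
[[ 0.   -0.28  0.96]
 [ 0.   -0.96 -0.28]
 [ 1.    0.   -0.  ]] [0.36198099 0.21500156 0.17972742]
dxyz -21.89 -30.84 11.67  a -0.565 0.011 -1.607  tcp [ 0.549 -0.155  0.254] rows 9.1
```

>>> jog_arm([
  {"hand": -1,"dx": -21.9,"dy": -30.8,"dz": 11.7,"ax": -0.565,"ay": 0.011,"az": -1.607},
  {"hand": -1,"dx": -21.9,"dy": -30.8,"dz": 11.7,"ax": -0.565,"ay": 0.011,"az": -1.607},
  {"hand": -1,"dx": -21.9,"dy": -30.8,"dz": 11.7,"ax": -0.565,"ay": 0.011,"az": -1.607},
  {"hand": -1,"dx": -21.9,"dy": -30.8,"dz": 11.7,"ax": -0.565,"ay": 0.011,"az": -1.607},
  {"hand": -1,"dx": -21.9,"dy": -30.8,"dz": 11.7,"ax": -0.565,"ay": 0.011,"az": -1.607},
  {"hand": -1,"dx": -21.9,"dy": -30.8,"dz": 11.7,"ax": -0.565,"ay": 0.011,"az": -1.607},
  {"hand": -1,"dx": -21.9,"dy": -30.8,"dz": 11.7,"ax": -0.565,"ay": 0.011,"az": -1.607},
  {"hand": -1,"dx": -21.9,"dy": -30.8,"dz": 11.7,"ax": -0.565,"ay": 0.011,"az": -1.607},
  {"hand": -1,"dx": -21.9,"dy": -30.8,"dz": 11.7,"ax": -0.565,"ay": 0.011,"az": -1.607},
  {"hand": -1,"dx": -21.9,"dy": -30.8,"dz": 11.7,"ax": -0.565,"ay": 0.011,"az": -1.607},
  {"hand": -1,"dx": -21.9,"dy": -30.8,"dz": 11.7,"ax": -0.565,"ay": 0.011,"az": -1.607},
])

```text
time_s: 13.25
ee_pos: [0.5507, -0.1547, 0.2529]
orientation: [0.124, -0.645, 0.745, 0.114]
force: [-0.4, 0.2, -2.1]
width: 0.0148
gripper_force: 98.4
```

```bash
python3 - <<'E'
from h import *
o,p,r=st();print(p,o["force"],o["qpos"].round(2))
S,q=scoop();print(S.round(3),q)
c=bot.capture("side");d=bot.capture("top")
np.save("side5.npy",c,allow_pickle=True)
cen=np.array([.5655,-.071]);dd=np.array([.1478,.989]);ee=np.array([.989,-.1478])
im=[]
for k,b in((c,(150,230,250,350)),(d,(150,250,240,375))):
    I=k["image"].copy()
    I=cv2.resize(I[b[0]:b[1],b[2]:b[3]],None,fx=4,fy=4,interpolation=cv2.INTER_CUBIC)
    def dr(pt,col): u=proj(k,pt);cv2.circle(I,(int((u[0]-b[2]+.5)*4),int((u[1]-b[0]+.5)*4)),3,col,-1)
    for x in(-.071,.071):
        for y,z in((-.135,.046),(.135,.082),(.045,.046)):
            w=cen+x*ee+y*dd; dr([*w,z],(0,255,0))
    for y in(-.056,.056):
        for z in(0,.118): dr(q+S@np.array([0,y,z]),(255,0,255))
    im.append(cv2.resize(I,(400,int(I.shape[0]*400/I.shape[1]))))
h=max(i.shape[0] for i in im)
cv2.imwrite("pics/s5.png",np.hstack([np.pad(i,((0,h-i.shape[0]),(0,0),(0,0))) for i in im]))
E
```

```text
[ 0.55065137 -0.154667    0.25286518] [-0.35666002  0.17248263 -2.14901632] [-0.56  0.44 -0.01  1.27  0.3  -2.02]
[[ 0.002  0.99   0.143]
 [ 0.    -0.143  0.99 ]
 [ 1.    -0.002 -0.001]] [ 0.5490084  -0.19134488  0.13883078]
```

View pics/s5.png

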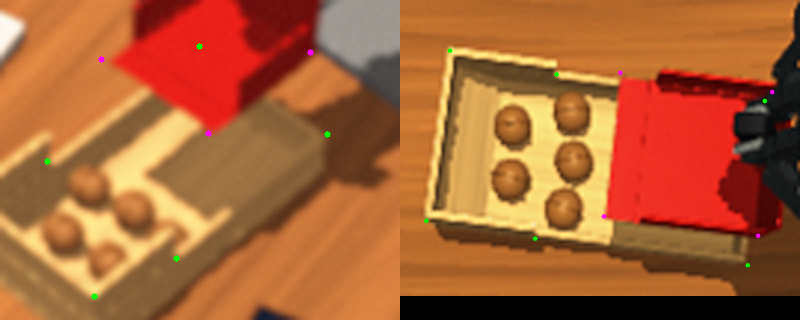

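The right half shows the five nuts clear of the scoop. The tray corner marks fit, but the lip sits about 4 mm toward −x of its marks (608–620, 80–222). That is because the handle centred itself in the pads when they closed, so I'll correct the grip model for it.

```bash
cat >> h.py <<'E'
CEN=np.array([.5655,-.071]);DD=np.array([.1478,.989]);EE=np.array([.989,-.1478])
def tr(x,y,z): return np.array([*(CEN+x*EE+y*DD),z])
LIP=[0,0,.118]
E
python3 - <<'E'
from h import *
g=np.load("g.npz");A,b=g["A"],g["b"].copy();print(A.round(3),b)
z=A.T@np.array([0,0,1.]); phi=np.degrees(np.arctan2(z[2],-z[0]));print("phi",phi)
b[1]=0; np.savez("g.npz",A=toolR(np.eye(3),phi,-1).T,b=b)
S,q=scoop();print(S.round(3),q)
S=sc(81.5,-3)
for z in(.06,.014,.006): jog(*target(S,tr(0,-.004,z),LIP))
E
```

```text
[[-0.332 -0.001 -0.943]
 [ 0.008 -1.    -0.002]
 [-0.943 -0.008  0.332]] [ 0.07224785 -0.00470373  0.09544597]
phi 19.383947604462662
[[ 0.01   0.989  0.145]
 [-0.001 -0.145  0.989]
 [ 1.    -0.01  -0.001]] [ 0.5447183  -0.1903485   0.13868828]
dxyz 1.99 -0.26 7.20  a 0.010 0.052 -0.001  tcp [ 0.554 -0.15   0.178] rows 1.2
dxyz 3.51 -0.31 11.54  a 0.010 0.052 -0.001  tcp [ 0.554 -0.15   0.132] rows 1.9
dxyz 3.78 -0.32 12.30  a 0.010 0.052 -0.001  tcp [ 0.554 -0.15   0.124] rows 2.1
```

>>> jog_arm([
  {"hand": -1,"dx": 1,"dy": -0.2,"dz": 3,"ax": 0.01,"ay": 0.052,"az": 0},
  {"hand": -1,"dx": 2,"dy": -0.3,"dz": 7,"ax": 0.01,"ay": 0.052,"az": 0},
  {"hand": -1,"dx": 2,"dy": -0.3,"dz": 7,"ax": 0.01,"ay": 0.052,"az": 0},
  {"hand": -1,"dx": 2.7,"dy": -0.3,"dz": 9.2,"ax": 0.01,"ay": 0.052,"az": 0},
  {"hand": -1,"dx": 3.5,"dy": -0.3,"dz": 11.4,"ax": 0.01,"ay": 0.052,"az": 0},
  {"hand": -1,"dx": 3.5,"dy": -0.3,"dz": 11.4,"ax": 0.01,"ay": 0.052,"az": 0},
])

```text
time_s: 14.1
ee_pos: [0.5528, -0.1494, 0.135]
orientation: [0.108, -0.646, 0.75, 0.093]
force: [-1.3, 0.8, -0.9]
width: 0.0143
gripper_force: 98.5
```

```bash
python3 - <<'E'
from h import *
o,p,r=st();print(p,o["force"],o["ft_torque"])
S,q=scoop(); l=q+S@np.array(LIP); v=l[:2]-CEN; print("lip tray",v@EE,v@DD,l[2],"back",(q[:2]-CEN)@EE,(q[:2]-CEN)@DD,q[2])
S=sc(81.5,-3)
for y,z in((-.004,.006),(-.004,.003),(.03,.005),(.06,.005),(.084,.006)): jog(*target(S,tr(0,y,z),LIP))
E
```

```text
[ 0.55277754 -0.14935932  0.13497113] [-1.28686601  0.7700617  -0.86913815] [-0.31501875  0.05861885  0.01830607]
lip tray -0.000877636800128922 -0.003894904417506577 0.016869987808469676 back -0.0010129357691745515 -0.12173304469455477 0.023008394242197472
dxyz 0.31 -0.10 1.04  a -0.001 0.000 -0.001  tcp [ 0.554 -0.15   0.124] rows 0.2
dxyz 0.40 -0.10 1.33  a -0.001 0.000 -0.001  tcp [ 0.554 -0.15   0.121] rows 0.2
dxyz -2.92 -0.10 2.09  a -0.001 0.000 -0.001  tcp [ 0.559 -0.116  0.123] rows 0.6
dxyz -5.80 -0.09 2.94  a -0.001 0.000 -0.001  tcp [ 0.563 -0.086  0.123] rows 1.0
dxyz -8.13 -0.09 3.52  a -0.001 0.000 -0.001  tcp [ 0.567 -0.063  0.124] rows 1.4
```

In the tray without contact. Lower until it touches.

>>> jog_arm([
  {"hand": -1,"dx": 0.15,"dy": -0.1,"dz": 0.6,"ax": 0,"ay": 0,"az": 0},
  {"hand": -1,"dx": 0.3,"dy": -0.1,"dz": 1,"ax": 0,"ay": 0,"az": 0},
  {"hand": -1,"dx": 0.3,"dy": -0.1,"dz": 1,"ax": 0,"ay": 0,"az": 0},
])

```text
time_s: 14.48
ee_pos: [0.5544, -0.1498, 0.1247]
orientation: [0.109, -0.646, 0.75, 0.092]
force: [-0.3, 0.2, -1.4]
width: 0.0144
gripper_force: 98.6
```

```bash
python3 - <<'E'
from h import *
o,p,r=st();print(p,o["force"],o["ft_torque"])
S,q=scoop(); l=q+S@np.array(LIP); v=l[:2]-CEN; print("lip tray",v@EE,v@DD,l[2],"back",(q[:2]-CEN)@EE,(q[:2]-CEN)@DD,q[2])
S=sc(81.5,-3)
for y,z in((.03,.005),(.06,.005),(.084,.006)): jog(*target(S,tr(0,y,z),LIP))
E
```

```text
[ 0.55436289 -0.1497826   0.12466546] [-0.29933837  0.23850026 -1.44364479] [-0.37561442  0.08200669  0.08213819]
lip tray 0.0008891582949320663 -0.00414911622785998 0.006519892789944004 back 0.0008936145327425823 -0.12198367467545888 0.012728152479481947
dxyz -3.23 0.06 1.11  a -0.002 -0.000 0.001  tcp [ 0.559 -0.116  0.123] rows 0.5
dxyz -6.11 0.06 1.95  a -0.002 -0.000 0.001  tcp [ 0.563 -0.086  0.123] rows 1.0
dxyz -8.44 0.06 2.53  a -0.002 -0.000 0.001  tcp [ 0.567 -0.063  0.124] rows 1.4
```

>>> jog_arm([
  {"hand": -1,"dx": 0.05,"dy": 0,"dz": 0.15,"ax": 0,"ay": 0,"az": 0},
  {"hand": -1,"dx": -0.9,"dy": 0.05,"dz": 0.4,"ax": 0,"ay": 0,"az": 0},
  {"hand": -1,"dx": -1.9,"dy": 0.05,"dz": 0.7,"ax": 0,"ay": 0,"az": 0},
  {"hand": -1,"dx": -2.9,"dy": 0.05,"dz": 1,"ax": 0,"ay": 0,"az": 0},
  {"hand": -1,"dx": -3.9,"dy": 0.05,"dz": 1.3,"ax": 0,"ay": 0,"az": 0},
  {"hand": -1,"dx": -4.9,"dy": 0.05,"dz": 1.6,"ax": 0,"ay": 0,"az": 0},
  {"hand": -1,"dx": -5.8,"dy": 0.05,"dz": 1.85,"ax": 0,"ay": 0,"az": 0},
  {"hand": -1,"dx": -5.8,"dy": 0.05,"dz": 1.85,"ax": 0,"ay": 0,"az": 0},
])

```text
time_s: 15.48
ee_pos: [0.5643, -0.0895, 0.1243]
orientation: [0.11, -0.647, 0.749, 0.091]
force: [1.9, -2.0, 5.0]
width: 0.0146
gripper_force: 99.5
```

```bash
python3 - <<'E'
from h import *
o,p,r=st();print(p,o["force"],o["ft_torque"])
S,q=scoop(); l=q+S@np.array(LIP); v=l[:2]-CEN; print("lip tray",v@EE,v@DD,l[2],"back",(q[:2]-CEN)@EE,(q[:2]-CEN)@DD,q[2])
S=sc(81.5,-3)
for y,z in((.06,.005),(.084,.006)): jog(*target(S,tr(0,y,z),LIP))
c=bot.capture("side");d=bot.capture("top")
cv2.imwrite("pics/s6.png",np.hstack([cv2.resize(c["image"][140:240,230:350],(400,333)),cv2.resize(d["image"][150:250,240:360],(400,333))]))
E
```

```text
[ 0.56425244 -0.08945851  0.12427533] [ 1.89032784 -1.98907004  5.03239495] [-0.22150125 -0.38639153 -0.13557968]
lip tray 0.002109164064390898 0.056953802434389834 0.0061187712281847075 back 0.0021736792862895246 -0.060879701352733843 0.012346684534959296
dxyz -0.26 0.15 0.19  a -0.005 -0.000 0.002  tcp [ 0.563 -0.086  0.123] rows 0.1
dxyz -2.59 0.15 0.77  a -0.005 -0.000 0.002  tcp [ 0.567 -0.063  0.124] rows 0.4
```

View pics/s6.png

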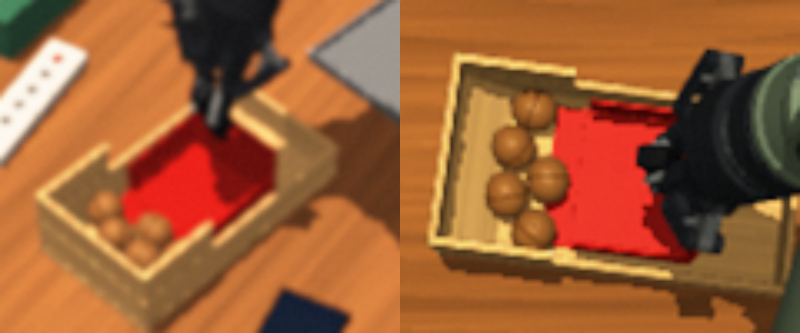

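The right half shows all five nuts bunched ahead of the lip at crop (495–550, 95–235), against the slope, and the scoop centred. Continue pushing, then ride up the slope and tilt back.

```bash
python3 - <<'E'
from h import *
for y,z,t in((.072,.0055,-2),(.087,.006,-1),(.098,.015,1),(.096,.038,12),(.088,.075,30),(.07,.2,32)): jog(*target(sc(81.5,t),tr(0,y,z),LIP))
E
```

```text
dxyz -1.22 0.15 0.55  a -0.005 -0.017 0.002  tcp [ 0.565 -0.076  0.122] rows 0.2
dxyz -2.44 0.15 1.00  a -0.005 -0.035 0.002  tcp [ 0.567 -0.064  0.121] rows 0.4
dxyz -3.28 0.14 0.60  a -0.005 -0.070 0.002  tcp [ 0.568 -0.057  0.128] rows 0.5
dxyz -1.32 0.14 -0.49  a -0.005 -0.262 0.002  tcp [ 0.564 -0.078  0.133] rows 1.4
dxyz 1.75 0.14 -1.44  a -0.004 -0.576 0.003  tcp [ 0.56  -0.11   0.133] rows 3.1
dxyz 0.27 0.08 -13.57  a -0.004 -0.611 0.003  tcp [ 0.557 -0.13   0.253] rows 3.3
```

>>> jog_arm([
  {"hand": -1,"dx": -0.6,"dy": 0.1,"dz": 0.3,"ax": 0,"ay": -0.01,"az": 0},
  {"hand": -1,"dx": -1.2,"dy": 0.15,"dz": 0.55,"ax": 0,"ay": -0.017,"az": 0},
  {"hand": -1,"dx": -1.8,"dy": 0.15,"dz": 0.75,"ax": 0,"ay": -0.026,"az": 0},
  {"hand": -1,"dx": -2.4,"dy": 0.15,"dz": 0.95,"ax": 0,"ay": -0.035,"az": 0},
  {"hand": -1,"dx": -2.9,"dy": 0.15,"dz": 0.8,"ax": 0,"ay": -0.05,"az": 0},
  {"hand": -1,"dx": -3.3,"dy": 0.15,"dz": 0.6,"ax": 0,"ay": -0.07,"az": 0},
  {"hand": -1,"dx": -3.3,"dy": 0.15,"dz": 0.6,"ax": 0,"ay": -0.07,"az": 0},
])

```text
time_s: 16.45
ee_pos: [0.5654, -0.0559, 0.1259]
orientation: [0.134, -0.643, 0.745, 0.116]
force: [-0.4, 0.1, -2.0]
width: 0.0145
gripper_force: 98.4
```

```bash
python3 - <<'E'
from h import *
o,p,r=st();print(p,o["force"],o["ft_torque"])
S,q=scoop(); l=q+S@np.array(LIP); v=l[:2]-CEN; print("lip tray",v@EE,v@DD,l[2],"back",(q[:2]-CEN)@EE,(q[:2]-CEN)@DD,q[2])
for y,z,t in((.096,.038,12),(.088,.075,30),(.07,.2,32)): jog(*target(sc(81.5,t),tr(0,y,z),LIP))
d=bot.capture("top");hsv=cv2.cvtColor(d["image"],cv2.COLOR_BGR2HSV)
m=cv2.inRange(hsv,(5,90,40),(14,255,185))[160:245,245:365]
print([ (cv2.contourArea(k),(np.array(cv2.minEnclosingCircle(k)[0])+[245,160]).round(0).tolist()) for k in cv2.findContours(m,0,1)[0] if cv2.contourArea(k)>40])
lip=[proj(d,l+S@np.array([0,y,0])).round(1).tolist() for y in(-.056,.056)];print(lip)
E
```

```text
[ 0.56536656 -0.05591712  0.12586529] [-0.35323183  0.12221987 -1.9736549 ] [-0.62573768  0.07903211  0.01655746]
lip tray -0.002387917477090685 0.09848854622707136 0.013357496460779059 back -0.002346755721775834 -0.019489781885643844 0.011204146513496077
dxyz 1.86 -0.24 -1.41  a 0.000 -0.191 0.000  tcp [ 0.564 -0.078  0.133] rows 1.0
dxyz 4.86 -0.23 -2.57  a 0.000 -0.505 0.000  tcp [ 0.56  -0.11   0.133] rows 2.7
dxyz 2.52 -0.23 -14.56  a 0.000 -0.540 0.000  tcp [ 0.557 -0.13   0.253] rows 2.9
[(1182.0, [293.0, 232.0]), (105.5, [285.0, 205.0]), (487.0, [273.0, 199.0]), (777.0, [302.0, 168.0])]
[[265.0, 223.5], [270.7, 181.1]]
```

>>> jog_arm([
  {"hand": -1,"dx": 0.9,"dy": -0.1,"dz": -0.7,"ax": 0,"ay": -0.1,"az": 0},
  {"hand": -1,"dx": 1.9,"dy": -0.2,"dz": -1.4,"ax": 0,"ay": -0.19,"az": 0},
  {"hand": -1,"dx": 2.9,"dy": -0.2,"dz": -1.8,"ax": 0,"ay": -0.3,"az": 0},
  {"hand": -1,"dx": 3.9,"dy": -0.2,"dz": -2.2,"ax": 0,"ay": -0.4,"az": 0},
  {"hand": -1,"dx": 4.9,"dy": -0.2,"dz": -2.6,"ax": 0,"ay": -0.505,"az": 0},
  {"hand": -1,"dx": 4.9,"dy": -0.2,"dz": -2.6,"ax": 0,"ay": -0.505,"az": 0},
  {"hand": -1,"dx": 4.9,"dy": -0.2,"dz": -2.6,"ax": 0,"ay": -0.505,"az": 0},
])

```text
time_s: 17.38
ee_pos: [0.56, -0.1109, 0.1334]
orientation: [0.316, -0.594, 0.688, 0.271]
force: [0.1, -0.7, -2.2]
width: 0.0145
gripper_force: 98.6
```

```bash
python3 - <<'E'
from h import *
o,p,r=st();print(p,o["force"],o["ft_torque"],o["qpos"].round(2))
S,q=scoop(); l=q+S@np.array(LIP); v=l[:2]-CEN; print("lip tray",v@EE,v@DD,l[2],"back",(q[:2]-CEN)@DD,q[2])
for y,z,t in((.085,.12,30),(.07,.22,30)): jog(*target(sc(81.5,t),tr(0,y,z),LIP))
for n,b in(("top",(160,245,245,365)),("side",(155,245,230,345))):
    d=bot.capture(n);hsv=cv2.cvtColor(d["image"],cv2.COLOR_BGR2HSV)
    m=cv2.inRange(hsv,(5,90,40),(14,255,185))[b[0]:b[1],b[2]:b[3]]
    print(n,[(cv2.contourArea(k),(np.array(cv2.minEnclosingCircle(k)[0])+[b[2],b[0]]).round(0).tolist()) for k in cv2.findContours(m,0,1)[0] if cv2.contourArea(k)>20])
    print([proj(d,q+S@np.array([x,y,z])).round(0).tolist() for x,z in((0,.118),(0.042,.09),(.042,.0)) for y in(-.056,.056)])
E
```

```text
[ 0.56001823 -0.11086013  0.1334156 ] [ 0.13714215 -0.67539156 -2.17149412] [-1.1260434   0.11929446 -0.09566907] [-0.69  0.77 -0.04  1.3   0.71 -2.32]
lip tray 0.0005023785956410333 0.08725800396566744 0.07517881582333596 back -0.015051323759725286 0.01638758160514113
dxyz -3.22 0.04 -3.09  a -0.001 -0.002 0.002  tcp [ 0.559 -0.113  0.178] rows 0.7
dxyz -9.82 0.02 -10.75  a -0.001 -0.002 0.002  tcp [ 0.557 -0.128  0.278] rows 2.3
top [(1062.5, [287.0, 236.0]), (438.0, [302.0, 210.0]), (144.5, [289.0, 185.0]), (74.0, [349.0, 162.0]), (297.5, [284.0, 164.0])]
[[269.0, 220.0], [275.0, 175.0], [288.0, 222.0], [294.0, 176.0], [319.0, 228.0], [324.0, 184.0]]
side [(53.5, [319.0, 239.0]), (21.0, [299.0, 200.0]), (108.5, [290.0, 196.0]), (101.5, [273.0, 189.0]), (25.5, [266.0, 187.0]), (653.5, [306.0, 203.0]), (47.0, [243.0, 174.0])]
[[281.0, 213.0], [255.0, 194.0], [291.0, 200.0], [265.0, 181.0], [308.0, 196.0], [282.0, 177.0]]
```

>>> jog_arm([
  {"hand": -1,"dx": -1.6,"dy": 0,"dz": -1.5,"ax": 0,"ay": 0,"az": 0},
  {"hand": -1,"dx": -3.2,"dy": 0,"dz": -3.1,"ax": 0,"ay": 0,"az": 0},
  {"hand": -1,"dx": -5.4,"dy": 0,"dz": -5.6,"ax": 0,"ay": 0,"az": 0},
  {"hand": -1,"dx": -7.6,"dy": 0,"dz": -8.1,"ax": 0,"ay": 0,"az": 0},
  {"hand": -1,"dx": -9.8,"dy": 0,"dz": -10.7,"ax": 0,"ay": 0,"az": 0},
  {"hand": -1,"dx": -9.8,"dy": 0,"dz": -10.7,"ax": 0,"ay": 0,"az": 0},
  {"hand": -1,"dx": -9.8,"dy": 0,"dz": -10.7,"ax": 0,"ay": 0,"az": 0},
])

```text
time_s: 18.35
ee_pos: [0.557, -0.1271, 0.2774]
orientation: [0.316, -0.594, 0.688, 0.272]
force: [0.2, 0.4, -3.1]
width: 0.0145
gripper_force: 98.6
```

```bash
python3 - <<'E'
from h import *
o,p,r=st();print(p,o["force"],o["ft_torque"],o["qpos"].round(2))
S,q=scoop(); l=q+S@np.array(LIP)
print("nut HSV ref"); c0=np.load("top0.npy",allow_pickle=True).item(); h0=cv2.cvtColor(c0["image"],cv2.COLOR_BGR2HSV)
print(h0[205,299],h0[210,277],h0[200,330])
for n in("top","side"):
    d=bot.capture(n);hsv=cv2.cvtColor(d["image"],cv2.COLOR_BGR2HSV)
    hull=lambda P:cv2.convexHull(np.array([proj(d,x) for x in P],np.float32)).astype(np.int32)
    def cnt(P,name):
        k=np.zeros(hsv.shape[:2],np.uint8);cv2.fillPoly(k,[hull(P)],255)
        m=cv2.inRange(hsv,(6,120,40),(15,235,170))&k
        print(n,name,[(cv2.contourArea(j),np.array(cv2.minEnclosingCircle(j)[0]).round(0).tolist(),round(cv2.minEnclosingCircle(j)[1],1)) for j in cv2.findContours(m,0,1)[0] if cv2.contourArea(j)>15])
    cnt([tr(x,y,.008) for x in(-.063,.063) for y in(-.127,.1)],"tray floor")
    cnt([q+S@np.array([x,y,z]) for x in(0.003,.04) for y in(-.054,.054) for z in(.005,.118)],"scoop")
    print([proj(d,q+S@np.array([x,y,z])).round(0).tolist() for x,z in((0,.118),(0,.0)) for y in(-.056,.056)])
E
```

```text
[ 0.55695739 -0.12714903  0.27735948] [ 0.24544422  0.43317285 -3.09135733] [-1.12918824  0.16848313  0.05126512] [-0.71  0.65  0.13  1.61  0.69 -2.34]
nut HSV ref
[ 15 181 186] [ 15 169 187] [ 19 152 232]
top tray floor [(597.5, [320.0, 201.0], 18.2)]
top scoop [(766.5, [324.0, 195.0], 23.7)]
[[275.0, 215.0], [282.0, 162.0], [322.0, 224.0], [327.0, 174.0]]
side tray floor [(53.0, [288.0, 220.0], 11.7), (56.0, [284.0, 206.0], 8.1), (42.0, [307.0, 205.0], 12.0)]
side scoop [(93.0, [290.0, 157.0], 11.8)]
[[285.0, 178.0], [257.0, 158.0], [308.0, 173.0], [282.0, 155.0]]
```

```bash
python3 - <<'E'
from h import *
S,q=scoop()
for n in("top","side"):
  for tag,d in(("start",np.load("%s0.npy"%n,allow_pickle=True).item()),("now",bot.capture(n))):
    hsv=cv2.cvtColor(d["image"],cv2.COLOR_BGR2HSV)
    def cnt(P,name):
        k=np.zeros(hsv.shape[:2],np.uint8);cv2.fillPoly(k,[cv2.convexHull(np.array([proj(d,x) for x in P],np.float32)).astype(np.int32)],255)
        m=cv2.inRange(hsv,(7,150,50),(16,235,215))&k; m=cv2.morphologyEx(m,cv2.MORPH_OPEN,np.ones((3,3),np.uint8))
        print(n,tag,name,[(cv2.contourArea(j),np.array(cv2.minEnclosingCircle(j)[0]).round(0).tolist(),round(cv2.minEnclosingCircle(j)[1],1)) for j in cv2.findContours(m,0,1)[0] if cv2.contourArea(j)>15])
        return m
    cnt([tr(x,y,z) for x in(-.06,.06) for y in(-.127,.1) for z in (.01,.03)],"tray")
    if tag=="now":
        m=cnt([q+S@np.array([x,y,z]) for x in(0.003,.04) for y in(-.054,.054) for z in(.005,.118)],"scoop")
        H,Sa,V=cv2.split(hsv); red=((H<6)|(H>174))&(Sa>150); dark=V<60
        if n=="top":
            for v in range(158,232,3): print("".join("o" if m[v,u] else "r" if red[v,u] else "#" if dark[v,u] else "." for u in range(262,350,2)))
E
```

```text
top start tray [(123.0, [294.0, 220.0], 7.2), (131.0, [277.0, 210.0], 7.2), (125.5, [298.0, 204.0], 7.0), (121.0, [277.0, 193.0], 7.2), (128.0, [298.0, 188.0], 7.4)]
top now tray [(600.5, [320.0, 200.0], 18.3)]
top now scoop [(755.5, [322.0, 195.0], 23.6), (29.5, [292.0, 162.0], 4.7)]
............................................
.............ooooo..........................
...........rrrrrrrrrrrrrrr..................
...........rrrrrrrrrrrrrrrrrrrr.............
...........rrrrrrrrrrrrrrrrrrrrrrrrrr.....rr
..........rrrrrrrrrrrrrrrrrrrooooorrrrrrrrrr
..........rrrrrrrrrrrrrrrrrrooooooorrrrrrrrr
..........rrrrrrrrrrrrrrrrrrooo.oooorrrrrrrr
..........rrrrrrrrrrrrrrrrrrooooooorrrrrr...
..........rrrrrrrrrrrrrrrrrroooooo.rrrrrr...
.........rrrrrrrrrrrrrrrrrrrrooo.rrrrrrrr###
.........rrrrrrrrrrrrrrrrrrroooooorrrr######
.........rrrrrrrrrrrrrooooooooooooorr###....
.........rrrrrrrrrrrroooooooooooooorrr###...
........rrrrrrrrrrrroooooooooooooo.rrrrrrrr#
........rrrrrrrrrrrrooooooooooooorrrrrrrrr..
........rrrrrrrrrrrrrooooooooooorrrrrrrrrr..
........rrrrrrrrrrrrrr.oooooooooorrrrrrrrr..
........rrrrrrrrrrrrrrrrrooooooooorrrrrrrr..
............rrrrrrrrrrrrrrooooooo.rrrrrrrr..
...................rrrrrrrrroooo.rrrrrrrrr..
..........................rrrrrrrrrrrrrrrr..
............................................
............................................
............................................
side start tray [(155.0, [270.0, 209.0], 12.1), (215.5, [277.0, 200.0], 13.9)]
side now tray [(91.0, [283.0, 207.0], 6.5)]
side now scoop [(207.5, [290.0, 156.0], 12.1), (61.5, [263.0, 152.0], 6.8)]
```

Four nuts sit against the scoop's back in the top mask (762 px of nut colour, ~185 each), and one is left in the tray. Next, carry them to the bowl with the mouth up.

```bash
python3 - <<'E'
from h import *
c=np.load("top0.npy",allow_pickle=True).item()
print("pill cap",onz(c,(225,120),.1),"jar",onz(c,(202,244),.095))
az=88;f=np.array([np.cos(np.radians(az)),np.sin(np.radians(az)),0]);B=np.array([.6505,.2487,0])
for off,z in((-.02,.20),(-.02,.14)): jog(*target(sc(az,30),B+off*f+[0,0,z],LIP))
E
```

```text
pill cap [0.76936543 0.12621858 0.1       ] jar [0.4688351  0.18155679 0.095     ]
dxyz -14.13 -5.40 19.37  a -0.086 -0.000 -0.073  tcp [0.645 0.101 0.258] rows 3.9
dxyz -9.58 -5.40 23.28  a -0.086 -0.000 -0.073  tcp [0.645 0.101 0.198] rows 4.1
```

>>> jog_arm([
  {"hand": -1,"dx": -1.4,"dy": -0.5,"dz": 1.9,"ax": -0.01,"ay": 0,"az": -0.01},
  {"hand": -1,"dx": -3.5,"dy": -1.4,"dz": 4.8,"ax": -0.02,"ay": 0,"az": -0.02},
  {"hand": -1,"dx": -6.4,"dy": -2.4,"dz": 8.7,"ax": -0.04,"ay": 0,"az": -0.03},
  {"hand": -1,"dx": -9.2,"dy": -3.5,"dz": 12.6,"ax": -0.06,"ay": 0,"az": -0.05},
  {"hand": -1,"dx": -11.5,"dy": -4.5,"dz": 16,"ax": -0.075,"ay": 0,"az": -0.06},
  {"hand": -1,"dx": -13.2,"dy": -5.1,"dz": 18.2,"ax": -0.086,"ay": 0,"az": -0.073},
  {"hand": -1,"dx": -14.1,"dy": -5.4,"dz": 19.4,"ax": -0.086,"ay": 0,"az": -0.073},
  {"hand": -1,"dx": -14.1,"dy": -5.4,"dz": 19.4,"ax": -0.086,"ay": 0,"az": -0.073},
  {"hand": -1,"dx": -11.8,"dy": -5.4,"dz": 21.4,"ax": -0.086,"ay": 0,"az": -0.073},
  {"hand": -1,"dx": -9.6,"dy": -5.4,"dz": 23.3,"ax": -0.086,"ay": 0,"az": -0.073},
  {"hand": -1,"dx": -9.6,"dy": -5.4,"dz": 23.3,"ax": -0.086,"ay": 0,"az": -0.073},
])

```text
time_s: 19.92
ee_pos: [0.6446, 0.0996, 0.1968]
orientation: [0.299, -0.63, 0.655, 0.291]
force: [-0.9, 0.4, -1.5]
width: 0.0146
gripper_force: 98.6
```

```bash
python3 - <<'E'
from h import *
o,p,r=st();print(p,o["force"],o["qpos"].round(2))
az=88;f=np.array([np.cos(np.radians(az)),np.sin(np.radians(az)),0]);B=np.array([.6505,.2487,0])
S,q=scoop();l=q+S@np.array(LIP);print("lip",l,(l-B)@f)
d=bot.capture("top");hsv=cv2.cvtColor(d["image"],cv2.COLOR_BGR2HSV)
k=np.zeros(hsv.shape[:2],np.uint8);P=[q+S@np.array([x,y,z]) for x in(0.003,.04) for y in(-.054,.054) for z in(.005,.118)]
cv2.fillPoly(k,[cv2.convexHull(np.array([proj(d,x) for x in P],np.float32)).astype(np.int32)],255)
print("nut px",cv2.countNonZero(cv2.inRange(hsv,(7,150,50),(16,235,215))&k))
for t,z in((20,.125),(10,.108),(0,.092),(-10,.085),(-20,.085),(-30,.085),(-40,.085),(-50,.088),(-58,.09)): jog(*target(sc(az,t),B-.02*f+[0,0,z],LIP))
E
```

```text
[0.64455744 0.09958776 0.19681544] [-0.89062288  0.40302404 -1.54875587] [-0.32  0.69  0.02  1.21  0.82 -1.98]
lip [0.64906763 0.22708252 0.13875949] -0.021654300226472422
nut px 737
dxyz -1.31 0.03 0.65  a -0.001 0.174 -0.002  tcp [0.646 0.113 0.204] rows 0.9
dxyz -2.46 0.03 1.71  a -0.001 0.349 -0.002  tcp [0.646 0.129 0.206] rows 1.9
dxyz -3.66 0.03 3.13  a -0.000 0.523 -0.002  tcp [0.647 0.147 0.206] rows 2.8
dxyz -5.44 0.04 4.37  a -0.000 0.698 -0.002  tcp [0.648 0.168 0.211] rows 3.7
dxyz -7.58 0.05 5.55  a -0.000 0.872 -0.002  tcp [0.648 0.191 0.22 ] rows 4.7
dxyz -9.49 0.05 7.08  a 0.000 1.047 -0.002  tcp [0.649 0.215 0.225] rows 5.6
dxyz -11.10 0.06 8.91  a 0.000 1.221 -0.002  tcp [0.65  0.24  0.225] rows 6.5
dxyz -12.59 0.06 10.81  a 0.001 1.396 -0.002  tcp [0.651 0.264 0.224] rows 7.5
dxyz -13.48 0.07 12.49  a 0.001 1.535 -0.002  tcp [0.652 0.282 0.22 ] rows 8.2
```

>>> jog_arm([
  {"hand": -1,"dx": -1.3,"dy": 0,"dz": 0.65,"ax": 0,"ay": 0.174,"az": 0},
  {"hand": -1,"dx": -2.5,"dy": 0,"dz": 1.7,"ax": 0,"ay": 0.349,"az": 0},
  {"hand": -1,"dx": -3.7,"dy": 0,"dz": 3.1,"ax": 0,"ay": 0.523,"az": 0},
  {"hand": -1,"dx": -5.4,"dy": 0,"dz": 4.4,"ax": 0,"ay": 0.698,"az": 0},
  {"hand": -1,"dx": -7.6,"dy": 0,"dz": 5.5,"ax": 0,"ay": 0.872,"az": 0},
  {"hand": -1,"dx": -9.5,"dy": 0,"dz": 7.1,"ax": 0,"ay": 1.047,"az": 0},
  {"hand": -1,"dx": -11.1,"dy": 0,"dz": 8.9,"ax": 0,"ay": 1.221,"az": 0},
  {"hand": -1,"dx": -12.6,"dy": 0,"dz": 10.8,"ax": 0,"ay": 1.396,"az": 0},
  {"hand": -1,"dx": -13.5,"dy": 0,"dz": 12.5,"ax": 0,"ay": 1.535,"az": 0},
  {"hand": -1,"dx": -13.5,"dy": 0,"dz": 12.5,"ax": 0,"ay": 1.535,"az": 0},
  {"hand": -1,"dx": -13.5,"dy": 0,"dz": 12.5,"ax": 0,"ay": 1.535,"az": 0},
  {"hand": -1,"dx": -13.5,"dy": 0,"dz": 12.5,"ax": 0,"ay": 1.535,"az": 0},
])

```text
time_s: 21.48
ee_pos: [0.6534, 0.2819, 0.2246]
orientation: [-0.235, -0.654, 0.681, -0.23]
force: [0.1, 0.1, -1.7]
width: 0.0143
gripper_force: 98.7
```

```bash
python3 - <<'E'
from h import *
o,p,r=st();print(p,o["force"],o["qpos"].round(2))
az=88;f=np.array([np.cos(np.radians(az)),np.sin(np.radians(az)),0]);B=np.array([.6505,.2487,0])
S,q=scoop();l=q+S@np.array(LIP);print("lip",l,(l-B)@f,S[:,2])
for n in("side","top"):
    d=bot.capture(n);hsv=cv2.cvtColor(d["image"],cv2.COLOR_BGR2HSV)
    k=np.zeros(hsv.shape[:2],np.uint8);P=[B+[.066*np.cos(a),.066*np.sin(a),.07] for a in np.linspace(0,6.28,30)]
    cv2.fillPoly(k,[cv2.convexHull(np.array([proj(d,x) for x in P],np.float32)).astype(np.int32)],255)
    m=cv2.inRange(hsv,(5,110,40),(18,235,215))&k
    print(n,"in bowl",[(cv2.contourArea(j),np.array(cv2.minEnclosingCircle(j)[0]).round(0).tolist()) for j in cv2.findContours(m,0,1)[0] if cv2.contourArea(j)>15])
# retreat: up then level
jog(*target(sc(az,-58),B-.03*f+[0,0,.16],LIP)); jog(*target(sc(az,0),B-.2*f+[-.12,0,.20],LIP))
E
```

```text
[0.6534043  0.28192302 0.22455811] [ 0.14989168  0.07121282 -1.74402025] [ 0.53  1.06  0.93  1.84 -0.55 -0.89]
lip [0.65224662 0.22891182 0.09481136] -0.019715173433412246 [ 0.02568911  0.53240389 -0.84610057]
side in bowl [(337.5, [202.0, 251.0])]
top in bowl []
dxyz 4.82 0.11 -4.48  a -0.003 0.003 -0.006  tcp [0.651 0.272 0.29 ] rows 1.1
dxyz 30.63 12.00 12.78  a -0.006 -1.009 -0.004  tcp [ 0.521 -0.033  0.314] rows 5.6
```

Nuts show in the bowl (side mask at (202,251)). Next, raise, level and go back over the mat.

```bash
python3 - <<'E'
from h import *
B0=[0,0,.059]
jog(*target(sc(104,0),[.4953,.3564,.13],B0))
E
```

```text
dxyz -2.39 15.42 -4.51  a 0.042 -1.003 -0.291  tcp [0.501 0.335 0.244] rows 5.6
```

>>> jog_arm([
  {"hand": -1,"dx": 2.4,"dy": 0,"dz": -2.2,"ax": 0,"ay": 0,"az": 0},
  {"hand": -1,"dx": 4.8,"dy": 0.1,"dz": -4.5,"ax": 0,"ay": 0,"az": 0},
  {"hand": -1,"dx": 5.5,"dy": 0.1,"dz": -6,"ax": 0,"ay": 0,"az": 0},
  {"hand": -1,"dx": 2,"dy": 4,"dz": -8,"ax": 0.01,"ay": -0.25,"az": -0.07},
  {"hand": -1,"dx": 1,"dy": 8,"dz": -8,"ax": 0.02,"ay": -0.5,"az": -0.15},
  {"hand": -1,"dx": -1,"dy": 12,"dz": -6,"ax": 0.03,"ay": -0.75,"az": -0.22},
  {"hand": -1,"dx": -2.4,"dy": 15.4,"dz": -4.5,"ax": 0.042,"ay": -1.003,"az": -0.291},
  {"hand": -1,"dx": -2.4,"dy": 15.4,"dz": -4.5,"ax": 0.042,"ay": -1.003,"az": -0.291},
  {"hand": -1,"dx": -2.4,"dy": 15.4,"dz": -4.5,"ax": 0.042,"ay": -1.003,"az": -0.291},
  {"hand": -1,"dx": -2.4,"dy": 15.4,"dz": -4.5,"ax": 0.042,"ay": -1.003,"az": -0.291},
])

```text
time_s: 22.82
ee_pos: [0.4998, 0.3339, 0.2433]
orientation: [-0.104, 0.777, -0.606, -0.133]
force: [0.4, -0.8, -2.2]
width: 0.0145
gripper_force: 99.8
```

```bash
python3 - <<'E'
from h import *
o,p,r=st();print(p,o["force"],o["qpos"].round(2))
S,q=scoop();print(S.round(3),q)
B=np.array([.6505,.2487,0])
for n in("side","top"):
    d=bot.capture(n);hsv=cv2.cvtColor(d["image"],cv2.COLOR_BGR2HSV)
    for nm,P in(("bowl",[B+[.066*np.cos(a),.066*np.sin(a),.07] for a in np.linspace(0,6.28,30)]),("tray",[tr(x,y,z) for x in(-.06,.06) for y in(-.127,.1) for z in (.01,.03)])):
        k=np.zeros(hsv.shape[:2],np.uint8);cv2.fillPoly(k,[cv2.convexHull(np.array([proj(d,x) for x in P],np.float32)).astype(np.int32)],255)
        m=cv2.morphologyEx(cv2.inRange(hsv,(5,130,40),(16,235,215))&k,cv2.MORPH_OPEN,np.ones((3,3),np.uint8))
        print(n,nm,[(cv2.contourArea(j),np.array(cv2.minEnclosingCircle(j)[0]).round(0).tolist()) for j in cv2.findContours(m,0,1)[0] if cv2.contourArea(j)>15])
    if n=="top":
        m=cv2.inRange(hsv,(95,80,40),(115,255,255));m[:,:140]=0;m[:,215:]=0;m[:135]=0;m[205:]=0
        k=max(cv2.findContours(m,0,1)[0],key=cv2.contourArea);print("bowl",cv2.boundingRect(k))
for z in(.02,.006): jog(*target(sc(104,0),[.4953,.3564,z],[0,0,.059]))
E
```

```text
[0.4998125  0.33391249 0.24328454] [ 0.36190231 -0.84898797 -2.21679149] [ 0.29  0.37 -0.14  1.04  0.34 -1.52]
[[-0.001  0.97  -0.243]
 [-0.002  0.243  0.97 ]
 [ 1.     0.001  0.001]] [0.50874842 0.29871146 0.12921999]
side bowl [(113.5, [196.0, 253.0])]
side tray [(137.5, [284.0, 220.0]), (36.0, [284.0, 209.0]), (300.5, [288.0, 194.0])]
top bowl [(514.0, [182.0, 173.0])]
top tray [(122.5, [290.0, 210.0])]
bowl (150, 144, 56, 56)
dxyz 3.29 -0.15 10.23  a 0.002 -0.003 -0.005  tcp [0.501 0.335 0.134] rows 1.7
dxyz 3.75 -0.16 11.56  a 0.002 -0.003 -0.005  tcp [0.501 0.335 0.12 ] rows 1.9
```

Four nuts are in the bowl (514 px ≈ 4×128), one is in the tray, and the bowl hasn't moved. Set the scoop down.

>>> jog_arm([
  {"hand": -1,"dx": 1.6,"dy": -0.1,"dz": 5,"ax": 0,"ay": 0,"az": 0},
  {"hand": -1,"dx": 2.9,"dy": -0.1,"dz": 9,"ax": 0,"ay": 0,"az": 0},
  {"hand": -1,"dx": 3.4,"dy": -0.1,"dz": 10.5,"ax": 0,"ay": 0,"az": 0},
  {"hand": -1,"dx": 3.7,"dy": -0.1,"dz": 11.5,"ax": 0,"ay": 0,"az": 0},
  {"hand": -1,"dx": 3.7,"dy": -0.1,"dz": 11.5,"ax": 0,"ay": 0,"az": 0},
])

```text
time_s: 23.55
ee_pos: [0.5001, 0.339, 0.1198]
orientation: [-0.101, 0.777, -0.606, -0.133]
force: [-0.0, 0.5, -1.4]
width: 0.0143
gripper_force: 99.8
```

```bash
python3 - <<'E'
from h import *
o,p,r=st();print(p,o["force"],o["ft_torque"]);S,q=scoop();print(q+S@np.array([0,0,.059]),S[:,0])
E
```

```text
[0.50009575 0.33900051 0.11976718] [-0.03792526  0.48677826 -1.36071717] [-0.40318326 -0.09411408  0.01023656]
[0.4941233  0.36043119 0.00569802] [0.0041251  0.0036191  0.99998494]
```

>>> jog_arm([
  {"hand": -1,"dx": 0.05,"dy": 0,"dz": 0.15,"ax": 0,"ay": 0,"az": 0},
  {"hand": -1,"dx": 0.1,"dy": 0,"dz": 0.25,"ax": 0,"ay": 0,"az": 0},
])

```text
time_s: 23.8
ee_pos: [0.5011, 0.3391, 0.1181]
orientation: [-0.102, 0.777, -0.606, -0.133]
force: [0.2, -2.2, 8.7]
width: 0.0144
gripper_force: 101.4
```

```bash
python3 - <<'E'
from h import *
o,p,r=st();print(p,o["force"],o["ft_torque"]);S,q=scoop();print(q+S@np.array([0,0,.059]),S[:,0])
E
```

```text
[0.5011366  0.33906034 0.11811376] [ 0.17382693 -2.15049056  8.72630326] [-0.23704666  0.48061077  0.03856222]
[0.49539873 0.36068646 0.00406945] [0.00219689 0.0019379  0.99999571]
```

Contact. Open and back off along the tool axis.

>>> jog_arm([
  {"hand": 0.2,"dx": 0,"dy": 0,"dz": -0.1,"ax": 0,"ay": 0,"az": 0},
  {"hand": 0.2,"dx": 0,"dy": 0,"dz": -0.1,"ax": 0,"ay": 0,"az": 0},
  {"hand": 0.2,"dx": 0,"dy": 0,"dz": -0.1,"ax": 0,"ay": 0,"az": 0},
  {"hand": 0.2,"dx": 0,"dy": 0,"dz": -0.1,"ax": 0,"ay": 0,"az": 0},
  {"hand": 0.2,"dx": 0,"dy": 0,"dz": -4,"ax": 0,"ay": 0,"az": 0},
  {"hand": 0.2,"dx": 0,"dy": 0,"dz": -9,"ax": 0,"ay": 0,"az": 0},
  {"hand": 0.2,"dx": 0,"dy": 0,"dz": -15,"ax": 0,"ay": 0,"az": 0},
  {"hand": 0.2,"dx": 6,"dy": 0,"dz": -20,"ax": 0,"ay": 0,"az": 0},
  {"hand": 0.2,"dx": 6,"dy": 0,"dz": -20,"ax": 0,"ay": 0,"az": 0},
  {"hand": 0.2,"dx": 6,"dy": 0,"dz": -20,"ax": 0,"ay": 0,"az": 0},
  {"hand": 0.2,"dx": 6,"dy": 0,"dz": -20,"ax": 0,"ay": 0,"az": 0},
])

```text
time_s: 25.18
ee_pos: [0.5296, 0.2207, 0.2842]
orientation: [-0.1, 0.777, -0.606, -0.135]
force: [-0.8, 0.1, 0.1]
width: 0.0511
gripper_force: 0.0
```

```bash
python3 - <<'E'
from h import *
o,p,r=st();print(p,o["force"],o["width"])
d=bot.capture("side");hsv=cv2.cvtColor(d["image"],cv2.COLOR_BGR2HSV)
m=cv2.inRange(hsv,(0,150,40),(6,255,255))|cv2.inRange(hsv,(174,150,40),(179,255,255));m[:,330:]=0;m[:230]=0
k=max(cv2.findContours(m,0,2)[0],key=cv2.contourArea);print(cv2.approxPolyDP(k,3,True)[:,0].tolist())
print([proj(d,np.array([.4954,.3607,.004])+sc(104,0)@np.array([x,y,z])).round(0).tolist() for x in(0,.078) for y in(-.056,.056) for z in(-.059,.059)])
E
```

```text
[0.52961605 0.22074627 0.28417924] [-0.75450502  0.11804954  0.14805209] 0.051136519477815195
[[208, 273], [209, 281], [195, 306], [193, 320], [227, 333], [244, 302], [244, 286], [225, 280], [223, 288], [212, 279], [214, 274]]
[[245.0, 300.0], [228.0, 335.0], [210.0, 287.0], [191.0, 321.0], [244.0, 286.0], [225.0, 322.0], [207.0, 272.0], [187.0, 308.0]]
```

The scoop stands upright where predicted, so I'm handing in.

```bash
python3 -c "
from rig import bot
print(bot.hand_in())"
```

```text
the job is handed in; nothing more can be done
None
```

I handed the job in at about 25 s: four walnuts are in the bowl, one is left in the wooden tray, and the scoop is standing released on the mat about 4 mm from its centre; the hand-in gave no verdict.

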